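Pack the ring clamps and wedges into the toolbox and latch it

TASK

Clear the jeweller's bench at the end of class: put every wooden ring clamp into the larger bay of the blue toolbox and every wooden wedge into its smaller bay. When all are in, shut the lid fully, then swing the steel hasp over until it lies flat on the lid with the staple through its slot. Leave the tape measure, the bottle and the mug where they stand.

Things in the scene. Friction and masses are not known exactly. Their poses are not given: they have to be found in the camera images.
- toolbox: fixed blue toolbox, outer 274 (its x) x 216 (its y) x 70 mm high; origin under its centre. Walls and floor 8 mm thick. A divider (8 mm thick, top 45 mm above the bench, at its x = +20 mm) makes two bays. The lid hinges on its +y wall; the hasp hinges on a bracket on its -y wall
- clamp_bay (a point): centre of the floor of the larger bay (towards the box's -x), 145 mm along x by 200 mm along y, floor 8 mm above the bench; axes as the toolbox
- wedge_bay (a point): centre of the floor of the smaller bay (towards the box's +x), 105 mm along x by 200 mm along y, floor 8 mm above the bench; axes as the toolbox
- lid_hinge (a point): middle of the lid's hinge line, at the box's +y edge, at rim height (70 mm); the line runs along the box's x; axes as the toolbox
- lid_edge (a point): middle of the lid's free edge, 216 mm from the hinge line, half-way through its thickness
- lid (a joint): angle of the blue lid in rad: 0 shut flat on the rim, 1.57 upright, up to 2.15 leaning back to the box's +y. Plate 274 x 216 x 10 mm, 0.35 kg; its stiff hinge keeps it where it is left (up to about 5 N at the free edge moves it). Shut, its top is 80 mm above the bench
- staple (a point): foot of the brass staple on the lid's outer face, at the middle of the box's x, 180 mm from the lid's hinge line; loop 26 mm wide along box x, 6 mm bar, standing 23 mm off the face
- hasp_hinge (a point): middle of the hasp's hinge line, 122 mm to the box's -y from its centre, 84 mm above the bench; the line runs along the box's x; axes as the toolbox
- hasp_tip (a point): middle of the hasp's free end, 110 mm from its hinge line
- hasp (a joint): angle of the steel hasp in rad: 0 closed, flat on the shut lid towards the box's +y; 1.57 upright; up to 2.45 leaning out to its -y. Strap 110 x 36 x 5 mm, slot 28 x 20 mm centred 50 mm from the hinge line, red stripe at 80 mm; its stiff hinge keeps it where it is left (1 to 2 N at the tip moves it): swing it all the way down. Closed, its top is 86 mm above the bench
- clamp_a: ring clamp: dark wooden bar with rounded edges, steel band round the middle and black slots at the ends; 100 mm long (its x) x 30 mm wide (its y) x 26 mm high, 60 to 130 g; origin under its centre. May be absent
- clamp_b: ring clamp: dark wooden bar with rounded edges, steel band round the middle and black slots at the ends; 100 mm long (its x) x 30 mm wide (its y) x 26 mm high, 60 to 130 g; origin under its centre. May be absent
- clamp_c: ring clamp: dark wooden bar with rounded edges, steel band round the middle and black slots at the ends; 100 mm long (its x) x 30 mm wide (its y) x 26 mm high, 60 to 130 g; origin under its centre. May be absent
- wedge_a: pale wooden wedge with a yellow line at its thick end: 80 mm long (its x) x 30 mm wide (its y, upright parallel sides), about 10 mm high at the -x end rising to 30 mm at the +x end, 50 to 100 g; origin under its centre. May be absent
- wedge_b: pale wooden wedge with a yellow line at its thick end: 80 mm long (its x) x 30 mm wide (its y, upright parallel sides), about 10 mm high at the -x end rising to 30 mm at the +x end, 50 to 100 g; origin under its centre. May be absent
- wedge_c: pale wooden wedge with a yellow line at its thick end: 80 mm long (its x) x 30 mm wide (its y, upright parallel sides), about 10 mm high at the -x end rising to 30 mm at the +x end, 50 to 100 g; origin under its centre. May be absent
- tape: yellow round tape measure, 68 mm across, 26 mm high, with a small brass loop, beyond the tools; origin under its centre; a bystander, leave it alone
- spray: white bottle with yellow cap, 66 mm across, 150 mm high; origin under its centre; a bystander, leave it alone
- mug: blue mug, 80 mm across, 90 mm high, beyond the toolbox; origin under its centre; a bystander, leave it alone

How it is judged (in metres and radians):
On the way, in this order (a step that is already met when the one before it is completed fails the run):
1. every clamp present lies in the larger bay and every wedge present in the smaller bay, at rest (x of clamp_a in the frame of clamp_bay between -0.073 and 0.073 m and y of clamp_a in the frame of clamp_bay between -0.1 and 0.1 m and z of clamp_a in the frame of clamp_bay between -0.01 and 0.06 m and linear speed of each of clamp_a, clamp_b, clamp_c, wedge_a, wedge_b, wedge_c below 0.05 m/s and x of clamp_b in the frame of clamp_bay between -0.073 and 0.073 m and y of clamp_b in the frame of clamp_bay between -0.1 and 0.1 m and z of clamp_b in the frame of clamp_bay between -0.01 and 0.06 m and x of clamp_c in the frame of clamp_bay between -0.073 and 0.073 m and y of clamp_c in the frame of clamp_bay between -0.1 and 0.1 m and z of clamp_c in the frame of clamp_bay between -0.01 and 0.06 m and x of wedge_a in the frame of wedge_bay between -0.053 and 0.053 m and y of wedge_a in the frame of wedge_bay between -0.1 and 0.1 m and z of wedge_a in the frame of wedge_bay between -0.01 and 0.06 m and x of wedge_b in the frame of wedge_bay between -0.053 and 0.053 m and y of wedge_b in the frame of wedge_bay between -0.1 and 0.1 m and z of wedge_b in the frame of wedge_bay between -0.01 and 0.06 m and x of wedge_c in the frame of wedge_bay between -0.053 and 0.053 m and y of wedge_c in the frame of wedge_bay between -0.1 and 0.1 m and z of wedge_c in the frame of wedge_bay between -0.01 and 0.06 m), for 0.2 s.
2. the lid is shut (within 0.04 rad) (value of joint lid below 0.04 rad), for 0.2 s.
3. the hasp is closed flat over the staple (within 0.06 rad) (value of joint lid below 0.04 rad and value of joint hasp below 0.06 rad), for 0.2 s.
At the end, for the whole second after the job is handed in: Every clamp present is inside the larger bay and every wedge present inside the smaller bay, at rest; the lid is shut to within 0.04 rad and the hasp closed to within 0.06 rad (all of step 1 and all of step 3); the robot touches nothing.
It fails at once if the tape measure is moved more than 30 mm or knocked over (distance of tape from where it was at the start of the episode above 0.03 m or angle between tape's own z axis and vertical above 0.5 rad).
It fails at once if the bottle is moved more than 30 mm or knocked over (distance of spray from where it was at the start of the episode above 0.03 m or angle between spray's own z axis and vertical above 0.5 rad).
It fails at once if the mug is moved more than 30 mm or knocked over (distance of mug from where it was at the start of the episode above 0.03 m or angle between mug's own z axis and vertical above 0.5 rad).
Of clamp_a, clamp_b, clamp_c, wedge_a, wedge_b, wedge_c only 5 to 6 are there at a start; the rules pass over those that are not, and their reading is None.
At some moment in a run one of clamp_a, clamp_b, clamp_c, wedge_a, wedge_b, wedge_c may be knocked a few centimetres aside while the robot is not near it.
It also fails if it takes over 200 s, if anything falls off the work surface, if the arm or the gripper's body presses on something with over 40 N, if the wrist force passes 120 N, or if a joint passes its speed limit or range.

ROBOT

A 6-joint arm with a two-finger parallel gripper is mounted at the origin on the work surface. World frame = base frame: x ahead of the robot, y to its left, z up, the work surface at z = 0. Lengths are in m, angles in degrees, forces in N, time in s.
With the tool pointing down it reaches from about 0.35 to 0.975 m from the base axis. Payload 7.1 kg.
Tool frame: the origin (TCP) lies on the centre line of the jaws, within the pads' length; the fingertips stand 14 mm ahead of it and the grasp point (between the pads) lies 5 mm behind it; z points along the fingers, y is the direction in which the jaws open and shut (so a half turn about z gives the same grasp; the last joint's range is limited). The gripper opens to 88 mm and grips with 3 to 60 N. Pads are 20 mm wide; open, the fingers measure 115 mm over their backs; the gripper's body (75 mm by 178 mm) begins 61 mm behind the grasp point.
Start: joints at [67.208, 24.242, 93.386, -0, 62.372, -1.089], TCP at [0.231, 0.581, 0.237] pointing down, gripper open.
Joint ranges: [-172.04, 172.04], [-51.8, 120.97], [4.93, 147.93], [-75.15, 255.16], [6.16, 154.13], [-145.62, 145.62]. Speed limits (degrees/s): [136.94, 136.94, 172.46, 180, 180, 180].

INTERFACE

Orientations are given as a 3x3 rotation matrix whose columns are the frame's x, y, z axes.
In Python, from workcell import bot gives the robot as it stands.
- The arm moves only by the shell command python3 -m creep 'ROWS'. ROWS is JSON, a list of rows, each a list of 3 entries, a list of its own where there are three numbers: the opening, from 0 (shut) to 1 (fully open), then the shift along the tool's x, y, z in mm, then the turn, a rotation vector about the tool's x, y, z in rad. In form: [[claw, [dx, dy, dz], [wx, wy, wz]], ...]. A call has 1 to 5 rows; each row shifts and turns the commanded pose from where the row before left it, along the tool's axes as they then stand; what a row does not reach is not made up. A row lasts 1/8 s, in which the tool goes at most 62.5 mm and 10.7 degrees, less where a joint would pass 70% of its speed; a pose out of reach is approached as far as the arm can. A call with a gripper value outside its range is refused whole. The fingers move at their own pace and stop on an object; the grip force is fixed at half the most. Time passes only in rows, so rows that do not move let the fingers close. It gives the time, the measured TCP pose, the force and the opening at its end, in the units of the state.
- bot.read_state(): the state, without advancing time (a new reading comes with each control period).
- bot.snapshot(name): name is "side" or "top" or "wrist"; returns a dict with "image" (480x640x3 uint8, red, green, blue), "fx", "fy", "cx", "cy" (pixels), "distortion" ([k1, k2, p1, p2, k3] as OpenCV has them; the pictures are not rectified), "pose" (4x4, takes a point from camera to world coordinates). Camera axes: x right, y down, z forward; pixel columns grow to the right and rows downward; lengths in m; the calibration is good to about 2 mm. A picture is of the moment at which its call begins. There is no depth.
- bot.close_job(): hands the job in, once; it reports no verdict.
The state is a dict: "time_s": time; "joints": joint angles; "joint_vel": joint speeds; "joint_efforts": joint torques, N m; "tool_pos": TCP position; "ee_rot": TCP orientation; "force": force on the tool from outside, world axes, zero at the start; "wrist_torque": the same for the moment, N m; "finger_gap": opening from 0.0 (shut) to 1.0 (fully open).
Only numpy, scipy, OpenCV 4.12 (cv2) and the standard library are available. Lean on these libraries where they do the work, as an engineer would, in place of code of your own. Each camera call takes 0.05 s, during which the arm holds its last target.

## Working session

There is one attempt and no reset: what is moved stays moved. The work goes in short steps, Python scripts to look and compute and a shell command to move; the robot and the scene stay as the last step left them, time stands still between calls to the robot, and variables do not carry over. Pictures are saved under pics/ and viewed, and the job is handed in when it is done.

```bash
ls -la; mkdir -p pics; cat > h.py <<'E'
import numpy as np, cv2
from workcell import bot
def snap(cam,name):
    s=bot.snapshot(cam); cv2.imwrite(f'pics/{name}.png',s['image'][:,:,::-1]); np.save(f'pics/{name}.npy',{k:v for k,v in s.items()},allow_pickle=True); return s
def load(name): return np.load(f'pics/{name}.npy',allow_pickle=True).item()
def ray(s,uv):
    K=np.array([[s['fx'],0,s['cx']],[0,s['fy'],s['cy']],[0,0,1.]])
    p=cv2.undistortPoints(np.array(uv,float).reshape(-1,1,2),K,np.array(s['distortion'],float)).reshape(-1,2)
    T=np.array(s['pose']); d=np.c_[p,np.ones(len(p))]@T[:3,:3].T
    return T[:3,3],d
def onz(s,uv,z):
    o,d=ray(s,uv); t=(z-o[2])/d[:,2]; return o+d*t[:,None]
def proj(s,P):
    K=np.array([[s['fx'],0,s['cx']],[0,s['fy'],s['cy']],[0,0,1.]])
    T=np.linalg.inv(np.array(s['pose']))
    r,_=cv2.Rodrigues(T[:3,:3]); return cv2.projectPoints(np.array(P,float).reshape(-1,1,3),r,T[:3,3],K,np.array(s['distortion'],float))[0].reshape(-1,2)
E
python3 - <<'E'
from h import *
np.set_printoptions(precision=4,suppress=True)
for c in ('side','top','wrist'):
    s=snap(c,c+'0'); print(c,s['fx'],s['cx'],s['distortion']);print(np.array(s['pose']))
st=bot.read_state();print(st)
E
```

```text
total 12
drwxr-xr-x  3 agent agent 4096 Dec  7 05:47 .
drwxr-xr-x 23 root  root  4096 Dec  7 05:47 ..
drwxr-xr-x  2 agent agent 4096 Dec  7 05:47 pics
side 497.4119908209467 317.3198732244994 [-0.072  0.     0.     0.     0.   ]
[[ 0.973  -0.1539  0.1723  0.4271]
 [-0.231  -0.6459  0.7276 -0.7791]
 [-0.0007 -0.7477 -0.664   0.7844]
 [ 0.      0.      0.      1.    ]]
top 448.69981571727305 316.44858573263696 [0.0314 0.     0.     0.     0.    ]
[[ 0.0173 -0.9923  0.1226  0.5137]
 [-0.9998 -0.0163  0.0091 -0.034 ]
 [-0.007  -0.1228 -0.9924  0.8603]
 [ 0.      0.      0.      1.    ]]
wrist 390.5549040760121 311.97249918063164 [-0.0502  0.      0.      0.      0.    ]
[[ 0.3711  0.8856  0.2793  0.154 ]
 [ 0.9286 -0.353  -0.1144  0.6119]
 [-0.0027  0.3018 -0.9534  0.3844]
 [ 0.      0.      0.      1.    ]]
{'time_s': 0.15, 'joints': array([67.2076, 24.2751, 93.4198, -0.0003, 62.3725, -1.0879]), 'joint_vel': array([ 0.0347, -0.1004, -0.1792, -0.0455,  0.1275, -0.0124]), 'joint_efforts': array([ -0.0004, -54.4987, -27.3922,   0.0644,   0.0205,  -0.    ]), 'tool_pos': array([0.2309, 0.5803, 0.2361]), 'ee_rot': array([[-0.9291,  0.3698, -0.0005],
       [ 0.3698,  0.9291, -0.0011],
       [ 0.    , -0.0012, -1.    ]]), 'force': array([ 0.0329, -0.2335,  0.3863]), 'wrist_torque': array([-0.0017,  0.0524,  0.0133]), 'finger_gap': 0.9972902424775036}
```

View pics/side0.png

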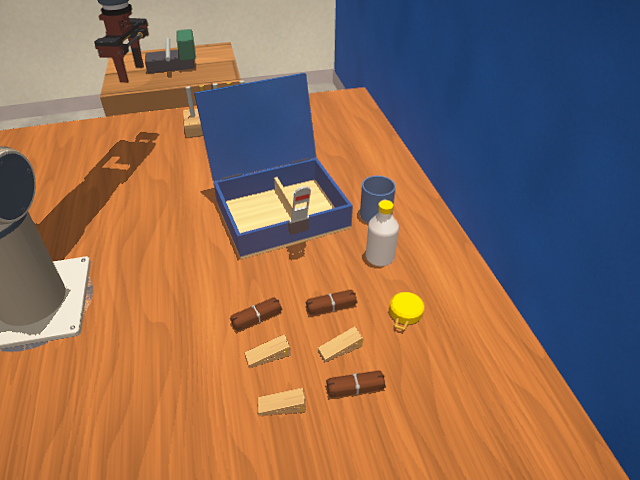

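View pics/top0.png

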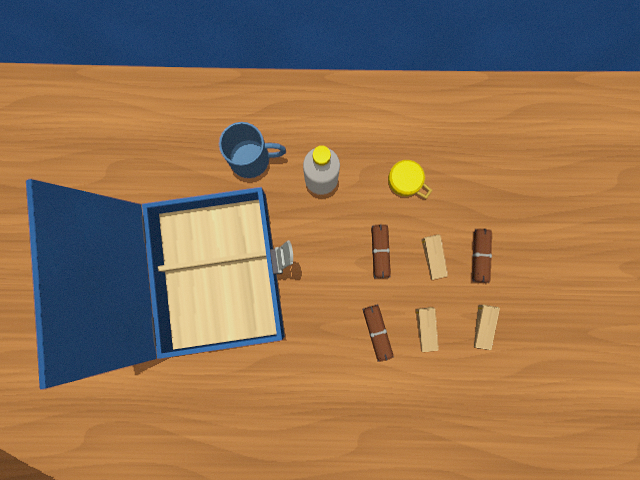

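View pics/wrist0.png

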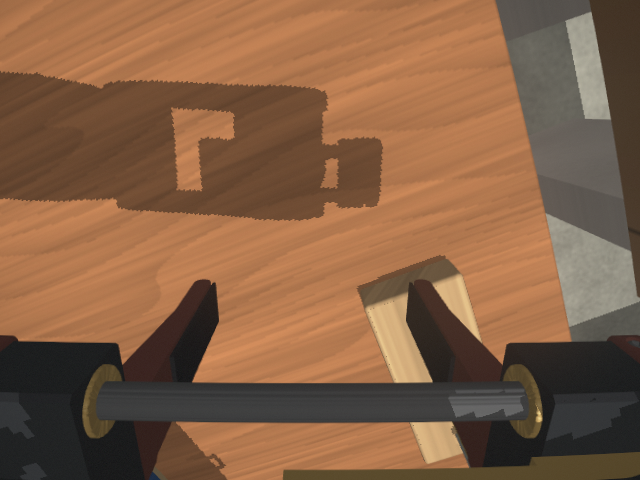

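```bash
python3 - <<'E'
from h import *
np.set_printoptions(precision=4,suppress=True)
s=load('top0'); im=s['image']; hsv=cv2.cvtColor(im,cv2.COLOR_RGB2HSV)
for p in [(380,240),(440,258),(427,330),(482,270),(560,300),(490,330)]: print(p,im[p[1],p[0]],hsv[p[1],p[0]])
H,S,V=[hsv[...,i].astype(int) for i in range(3)]
dark=((V<130)&(S>60)).astype(np.uint8); pale=((S<135)&(V>130)).astype(np.uint8)
for n,m,z in (('clamp',dark,.013),('wedge',pale,.02)):
    m=m.copy(); m[:,:345]=0; m[:210]=0; m[400:]=0
    m=cv2.morphologyEx(m,cv2.MORPH_CLOSE,np.ones((5,5)))
    cs,_=cv2.findContours(m,cv2.RETR_EXTERNAL,cv2.CHAIN_APPROX_NONE)
    for c in cs:
        if cv2.contourArea(c)<200: continue
        P=onz(s,c.reshape(-1,2),z)[:,:2]*1000
        (cx,cy),(w,h),a=cv2.minAreaRect(P.astype(np.float32))
        if w<h: w,h,a=h,w,a-90
        print(n,cv2.minAreaRect(c)[0],'xy mm',cx,cy,'size',w,h,'ang',a)
blue=((H>100)&(H<125)&(S>120)).astype(np.uint8)
c=[(145,205),(265,190),(283,339),(158,356)]
print(onz(s,c,.07))
vis=cv2.resize(im[150:400,0:310],None,fx=2.5,fy=2.4)[:,:,::-1]; cv2.imwrite('pics/boxz.png',vis)
vis=cv2.resize(im[200:380,340:520],None,fx=3.3,fy=3.3)[:,:,::-1]; cv2.imwrite('pics/toolz.png',vis)
E
```

```text
(380, 240) [130  78  50] [ 11 157 130]
(440, 258) [210 178 123] [ 19 106 210]
(427, 330) [212 178 124] [ 18 106 212]
(482, 270) [132  80  57] [  9 145 132]
(560, 300) [175 118  63] [ 15 163 175]
(490, 330) [211 178 126] [ 18 103 211]
clamp (377.6862487792969, 332.9446105957031) xy mm 452.83062744140625 -142.5059051513672 size 102.35631561279297 31.693443298339844 ang 16.7554931640625
clamp (480.96917724609375, 255.83218383789062) xy mm 599.677490234375 -336.7040710449219 size 102.37830352783203 35.37989807128906 ang -3.28009033203125
clamp (380.52886962890625, 251.1350555419922) xy mm 605.2471313476562 -147.85946655273438 size 103.18667602539062 32.57544708251953 ang 2.697733163833618
wedge (428.2931213378906, 329.0172424316406) xy mm 462.10760498046875 -234.23471069335938 size 79.14076232910156 30.81789207458496 ang 3.7665047645568848
wedge (487.0000305175781, 326.9999694824219) xy mm 467.9349060058594 -341.1038818359375 size 80.47870635986328 30.29554557800293 ang -13.001358032226562
wedge (435.9646911621094, 256.3411560058594) xy mm 596.0325317382812 -250.55714416503906 size 80.74345397949219 33.03797912597656 ang 11.71635627746582
[[0.6748 0.2812 0.07  ]
 [0.7059 0.0675 0.07  ]
 [0.4433 0.0281 0.07  ]
 [0.4115 0.2416 0.07  ]]
```

View pics/boxz.png

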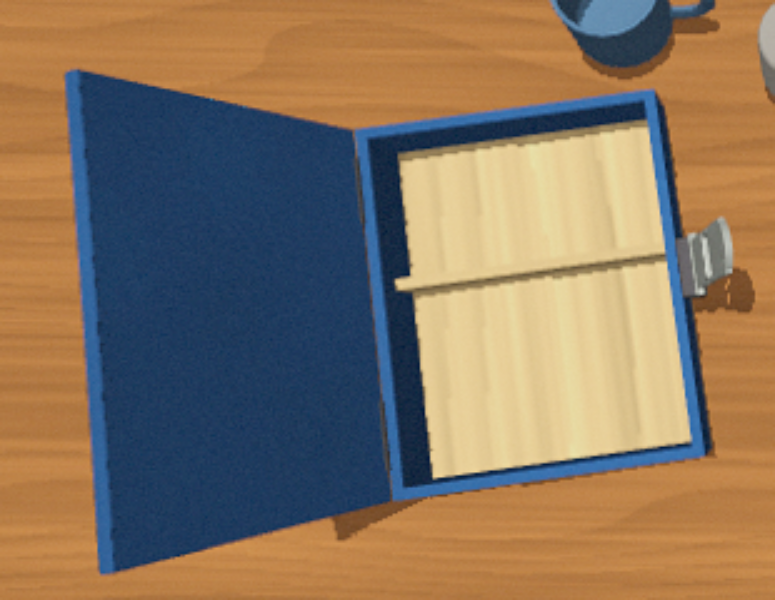

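View pics/toolz.png

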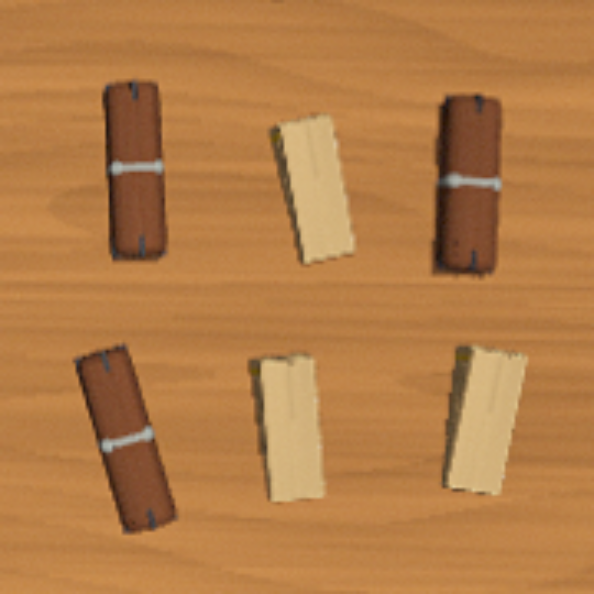

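```bash
cat >> h.py <<'E'
def tri(views):
    A=np.zeros((3,3));b=np.zeros(3);L=[]
    for s,uv in views:
        o,d=ray(s,[uv]); d=d[0]/np.linalg.norm(d[0]); M=np.eye(3)-np.outer(d,d); A+=M;b+=M@o; L.append((o,M))
    x=np.linalg.solve(A,b); return x,[np.linalg.norm(M@(x-o)) for o,M in L]
E
python3 - <<'E'
from h import *
np.set_printoptions(precision=4,suppress=True)
t=load('top0');s=load('side0')
im=t['image']; 
# rim corners, subpixel by eye from the zoom (x/2.5, 150+y/2.4)
z=[(355,130),(655,91),(706,455),(392,499)]
c=onz(t,[(x/2.5,150+y/2.4) for x,y in z],.07); print(c, c.mean(0))
for i in range(4): d=c[(i+1)%4]-c[i]; print(np.linalg.norm(d[:2]),np.degrees(np.arctan2(d[1],d[0])))
print('lid free far',tri([(t,(66/2.5,150+70/2.4)),(s,(306,75))]))
print('lid free near',tri([(t,(102/2.5,150+573/2.4)),(s,(197,92))]))
print('lid free near alt',tri([(t,(114/2.5,150+571/2.4)),(s,(197,92))]))
print('spray',onz(t,[(321,183)],0),'mug',onz(t,[(248,160)],0.03),'tape',onz(t,[(407,178)],.026))
cv2.imwrite('pics/sz.png',cv2.resize(s['image'][60:270,180:410],None,fx=3,fy=2.8)[:,:,::-1])
E
```

```text
[[0.6762 0.2867 0.07  ]
 [0.7097 0.0731 0.07  ]
 [0.4423 0.0291 0.07  ]
 [0.4083 0.2435 0.07  ]] [0.5591 0.1581 0.07  ]
0.2162248664741387 -81.09101777775412
0.27098083335538586 -170.66620162648866
0.21706091591835966 99.01090183923016
0.27136203701274775 9.156746286684045
lid free far (array([0.6691, 0.3663, 0.2617]), [np.float64(0.0007273856891819934), np.float64(0.0007273856891818484)])
lid free near (array([0.3994, 0.3129, 0.2739]), [np.float64(0.002973826827833694), np.float64(0.002973826827833707)])
lid free near alt (array([0.4003, 0.3054, 0.2772]), [np.float64(0.00219884664214866), np.float64(0.002198846642148727)])
spray [[ 0.7387 -0.033   0.    ]] mug [[0.7735 0.1068 0.03  ]] tape [[ 0.744  -0.1964  0.026 ]]
```

View pics/sz.png

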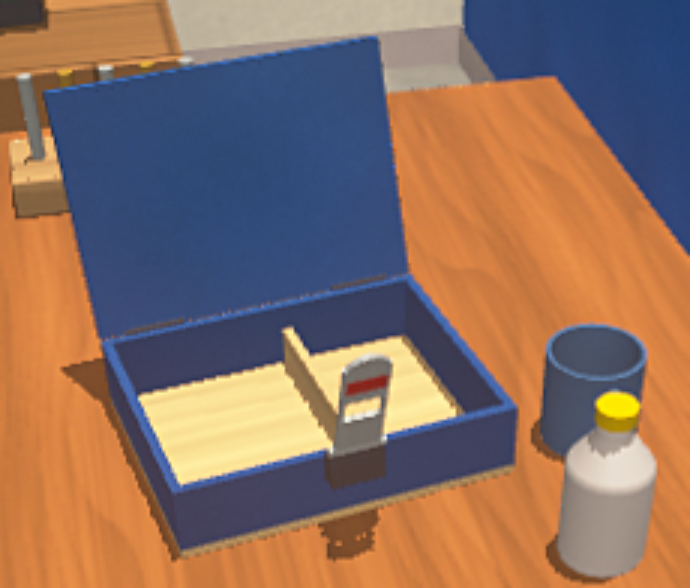

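```bash
cat >> h.py <<'E'
from scipy.spatial.transform import Rotation as Rn
BC=np.array([.559,.158]);BY=np.radians(9.0)
def box(x,y): c,s_=np.cos(BY),np.sin(BY); return BC+np.array([c*x-s_*y,s_*x+c*y])/1000
def plan(way,pos=None,ang=None,step=55,turn=.18):
    """way: list of (x,y,z,ang deg of tool x) in m; prints shifts (mm) and turns per row"""
    st=bot.read_state()
    R=st['ee_rot'].copy(); p=np.array(st['tool_pos']) if pos is None else np.array(pos)
    if ang is not None: R=mk(ang)
    for w in way:
        q=np.array(w[:3]); Rt=mk(w[3]); rv=Rn.from_matrix(R.T@Rt).as_rotvec()
        n=int(max(1,np.ceil(np.linalg.norm(q-p)*1000/step),np.ceil(np.linalg.norm(rv)/turn)))
        out=[]
        for i in range(n):
            d=np.round(R.T@(q-p)*1000/(n-i)).astype(int)
            rv=Rn.from_matrix(R.T@Rt).as_rotvec(); r=np.round(rv/(n-i),3)
            out.append(f"[{d.tolist()},{(r+0).tolist()}]".replace(' ',''))
            p=p+R@d/1000; R=R@Rn.from_rotvec(r).as_matrix()
        print('->',w); print(',\n'.join(out))
def mk(a):
    a=np.radians(a); x=np.array([np.cos(a),np.sin(a),0]); z=np.array([0,0,-1.]); return np.c_[x,np.cross(z,x),z]
E
python3 - <<'E'
from h import *
plan([(.231,.581,.40,158.3),(.4528,-.1425,.20,16.8),(.4528,-.1425,.09,16.8)])
E
```

```text
-> (0.231, 0.581, 0.4, 158.3)
[[0,0,-55],[0.0,0.0,0.0]],
[[0,0,-54],[-0.001,0.0,0.0]],
[[0,1,-55],[0.0,0.0,0.0]]
-> (0.4528, -0.1425, 0.2, 16.8)
[[-32,-39,13],[0.0,0.0,0.165]],
[[-38,-34,13],[0.0,0.0,0.165]],
[[-43,-27,13],[0.0,0.0,0.165]],
[[-46,-20,13],[0.0,0.0,0.165]],
[[-49,-12,13],[0.0,0.0,0.165]],
[[-50,-4,14],[0.0,0.0,0.164]],
[[-50,5,13],[0.0,0.0,0.165]],
[[-49,13,14],[0.0,0.0,0.164]],
[[-46,21,13],[0.0,0.0,0.165]],
[[-42,28,14],[0.0,0.0,0.164]],
[[-37,34,13],[0.0,0.0,0.165]],
[[-31,40,14],[0.0,0.0,0.164]],
[[-24,45,13],[0.0,0.0,0.165]],
[[-16,48,14],[0.0,0.0,0.164]],
[[-8,49,13],[0.0,0.0,0.165]]
-> (0.4528, -0.1425, 0.09, 16.8)
[[0,0,37],[0.0,0.0,0.0]],
[[0,0,37],[0.0,0.0,0.0]],
[[0,0,36],[0.0,0.0,0.0]]
```

```bash
python3 -m creep '[[0.7,[0,0,-55],[0,0,0]],[0.7,[0,0,-55],[0,0,0]],[0.7,[0,0,-55],[0,0,0]]]'
python3 -m creep '[[0.7,[-32,-39,13],[0,0,0.165]],[0.7,[-38,-34,13],[0,0,0.165]],[0.7,[-43,-27,13],[0,0,0.165]],[0.7,[-46,-20,13],[0,0,0.165]],[0.7,[-49,-12,13],[0,0,0.165]]]'
```

```text
time_s: 0.52
tool_pos: [0.231, 0.5804, 0.403]
ee_rot: [[-0.929, 0.37, -0.0], [0.37, 0.929, -0.001], [-0.0, -0.001, -1.0]]
force: [-0.7, 1.3, 0.8]
finger_gap: 0.712
time_s: 1.15
tool_pos: [0.3052, 0.3373, 0.3362]
ee_rot: [[-0.354, 0.935, 0.0], [0.935, 0.354, -0.0], [-0.0, 0.0, -1.0]]
force: [0.3, 0.3, -0.3]
finger_gap: 0.698
```

```bash
python3 -m creep '[[0.7,[-50,-4,14],[0,0,0.164]],[0.7,[-50,5,13],[0,0,0.165]],[0.7,[-49,13,14],[0,0,0.164]],[0.7,[-46,21,13],[0,0,0.165]],[0.7,[-42,28,14],[0,0,0.164]]]'
python3 -m creep '[[0.7,[-37,34,13],[0,0,0.165]],[0.7,[-31,40,14],[0,0,0.164]],[0.7,[-24,45,13],[0,0,0.165]],[0.7,[-16,48,14],[0,0,0.164]],[0.7,[-8,49,13],[0,0,0.165]]]'
python3 - <<'E'
from h import *
snap('top','top1'); snap('wrist','wr1')
plan([(.4528,-.1425,.09,16.8),(.4528,-.1425,.018,16.8)])
E
```

```text
time_s: 1.78
tool_pos: [0.3792, 0.0963, 0.2684]
ee_rot: [[0.444, 0.896, 0.001], [0.896, -0.444, 0.0], [0.0, 0.001, -1.0]]
force: [0.7, -0.7, -0.0]
finger_gap: 0.701
time_s: 2.4
tool_pos: [0.4523, -0.1451, 0.2012]
ee_rot: [[0.959, 0.283, -0.0], [0.283, -0.959, 0.0], [-0.0, -0.0, -1.0]]
force: [0.9, -0.1, 0.7]
finger_gap: 0.701
-> (0.4528, -0.1425, 0.09, 16.8)
[[0,-1,37],[0.0,0.0,-0.003]],
[[1,-2,37],[0.0,0.0,-0.002]],
[[0,-1,37],[0.0,0.001,-0.003]]
-> (0.4528, -0.1425, 0.018, 16.8)
[[0,0,36],[0.0,0.0,0.0]],
[[0,0,36],[0.0,0.0,0.0]]
```

View pics/wr1.png

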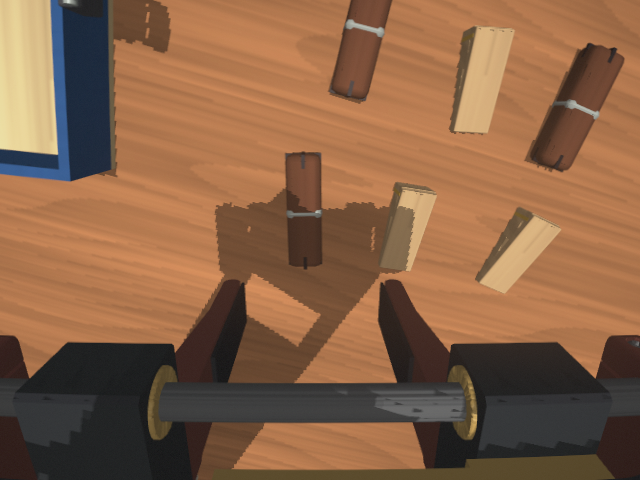

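View pics/top1.png

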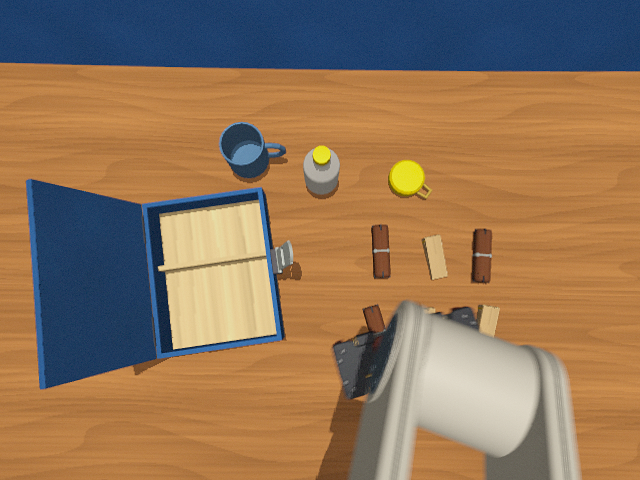

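```bash
python3 - <<'E'
from h import *
np.set_printoptions(precision=4,suppress=True)
s=load('wr1')
print(onz(s,[(304,210),(365,29),(583,108)],.026))
print(onz(s,[(303,152),(305,267)],.02))
E
python3 -m creep '[[0.7,[0,-1,37],[0,0,-0.003]],[0.7,[1,-2,37],[0,0,-0.002]],[0.7,[0,0,37],[0,0,-0.003]]]'
```

```text
[[ 0.4563 -0.1417  0.026 ]
 [ 0.604  -0.1482  0.026 ]
 [ 0.6005 -0.336   0.026 ]]
[[ 0.5023 -0.128   0.02  ]
 [ 0.404  -0.1571  0.02  ]]
time_s: 2.88
tool_pos: [0.4521, -0.1397, 0.0899]
ee_rot: [[0.955, 0.298, 0.0], [0.298, -0.955, -0.0], [0.0, 0.0, -1.0]]
force: [0.0, 0.9, 0.0]
finger_gap: 0.7
```

```bash
python3 -m creep '[[0.7,[0,2,36],[0,0,0]],[0.7,[0,0,36],[0,0,0]],[0.2,[0,0,0],[0,0,0]],[0.2,[0,0,0],[0,0,0]],[0.2,[0,0,0],[0,0,0]]]'
python3 -m creep '[[0.2,[0,0,-40],[0,0,0]],[0.2,[0,0,-50],[0,0,0]],[0.2,[0,0,-30],[0,0,0]],[0.2,[0,0,0],[0,0,0]]]'
python3 - <<'E'
from h import *
a=box(-62,14);print(a)
plan([(*a,.14,9),(*a,.028,9)])
E
```

```text
time_s: 3.5
tool_pos: [0.4535, -0.1422, 0.02]
ee_rot: [[0.955, 0.297, 0.002], [0.297, -0.955, -0.001], [0.002, 0.001, -1.0]]
force: [-0.6, 0.3, 0.1]
finger_gap: 0.396
time_s: 4.0
tool_pos: [0.4545, -0.1427, 0.1418]
ee_rot: [[0.955, 0.296, 0.006], [0.296, -0.955, -0.002], [0.005, 0.004, -1.0]]
force: [-0.1, -0.1, 0.0]
finger_gap: 0.337
[0.49557324 0.1621287 ]
-> (np.float64(0.49557324037253825), np.float64(0.16212869993583762), 0.14, 9)
[[22,-46,0],[0.001,-0.001,0.024]],
[[20,-47,0],[0.001,-0.001,0.024]],
[[19,-48,0],[0.0,-0.001,0.024]],
[[18,-48,1],[0.001,-0.001,0.024]],
[[17,-48,0],[0.0,-0.001,0.024]],
[[16,-49,1],[0.001,-0.001,0.024]]
-> (np.float64(0.49557324037253825), np.float64(0.16212869993583762), 0.028, 9)
[[0,0,37],[0.0,0.0,0.0]],
[[0,0,37],[0.0,0.0,0.0]],
[[1,0,38],[0.0,0.0,0.0]]
```

```bash
python3 -m creep '[[0.2,[22,-46,0],[0,0,0.024]],[0.2,[20,-47,0],[0,0,0.024]],[0.2,[19,-48,0],[0,0,0.024]],[0.2,[18,-48,1],[0,0,0.024]],[0.2,[17,-48,0],[0,0,0.024]]]'
python3 -m creep '[[0.2,[16,-49,1],[0,0,0.024]],[0.2,[0,0,0],[0,0,0]],[0.2,[0,0,37],[0,0,0]],[0.2,[0,0,37],[0,0,0]],[0.2,[0,0,15],[0,0,0]]]'
python3 -m creep '[[0.2,[0,0,12],[0,0,0]],[0.2,[0,0,8],[0,0,0]],[0.2,[0,0,0],[0,0,0]]]'

```

```text
time_s: 4.62
tool_pos: [0.4857, 0.1131, 0.1368]
ee_rot: [[0.984, 0.179, -0.001], [0.179, -0.984, -0.0], [-0.001, 0.0, -1.0]]
force: [0.1, -0.0, -0.5]
finger_gap: 0.335
time_s: 5.25
tool_pos: [0.4915, 0.1611, 0.0455]
ee_rot: [[0.988, 0.156, -0.004], [0.156, -0.988, -0.001], [-0.004, 0.001, -1.0]]
force: [0.0, -0.2, -0.2]
finger_gap: 0.336
time_s: 5.62
tool_pos: [0.496, 0.1615, 0.0306]
ee_rot: [[0.988, 0.156, 0.005], [0.156, -0.988, -0.0], [0.005, 0.001, -1.0]]
force: [0.2, -9.8, 23.1]
finger_gap: 0.342
```

```bash
python3 -m creep '[[0.48,[0,0,-2],[0,0,0]],[0.48,[0,0,0],[0,0,0]],[0.48,[0,0,-30],[0,0,0]],[0.48,[0,0,-50],[0,0,0]],[0.7,[0,0,-50],[0,0,0]]]'
python3 - <<'E'
from h import *
plan([(.6047,-.148,.15,2.7),(.6047,-.148,.018,2.7)])
E
```

```text
time_s: 6.25
tool_pos: [0.4929, 0.1624, 0.1605]
ee_rot: [[0.988, 0.156, -0.002], [0.156, -0.988, -0.0], [-0.002, 0.0, -1.0]]
force: [0.7, 0.2, -0.5]
finger_gap: 0.557
-> (0.6047, -0.148, 0.15, 2.7)
[[9,46,2],[0.0,0.0,0.016]],
[[10,46,1],[0.0,0.0,0.016]],
[[10,46,2],[0.0,0.0,0.016]],
[[11,46,1],[0.0,0.0,0.015]],
[[12,46,2],[0.0,0.001,0.016]],
[[12,45,1],[0.0,0.0,0.015]],
[[13,46,2],[0.0,0.001,0.016]]
-> (0.6047, -0.148, 0.018, 2.7)
[[0,0,44],[0.0,0.0,0.0]],
[[0,0,44],[0.0,0.0,0.0]],
[[0,0,44],[0.0,0.0,0.0]]
```

```bash
python3 - <<'E'
from h import *
plan([(.49,-.148,.15,2.7),(.6047,-.148,.11,2.7),(.6047,-.148,.018,2.7)])
E
```

```text
-> (0.49, -0.148, 0.15, 2.7)
[[-9,51,2],[0.0,0.0,0.018]],
[[-8,51,2],[0.0,0.0,0.018]],
[[-6,51,2],[0.0,0.0,0.018]],
[[-6,52,2],[0.0,0.001,0.019]],
[[-5,51,1],[0.0,0.0,0.018]],
[[-3,52,2],[0.0,0.001,0.019]]
-> (0.6047, -0.148, 0.11, 2.7)
[[38,2,13],[0.0,0.0,0.0]],
[[38,2,13],[0.0,0.0,0.0]],
[[38,1,14],[0.0,0.0,0.0]]
-> (0.6047, -0.148, 0.018, 2.7)
[[0,0,46],[0.0,0.0,0.0]],
[[0,0,46],[0.0,0.0,0.0]]
```

```bash
python3 -m creep '[[0.7,[-9,51,2],[0,0,0.018]],[0.7,[-8,51,2],[0,0,0.018]],[0.7,[-6,51,2],[0,0,0.018]],[0.7,[-6,52,2],[0,0,0.019]],[0.7,[-5,51,1],[0,0,0.018]]]'
python3 -m creep '[[0.7,[-3,52,2],[0,0,0.019]],[0.7,[38,2,13],[0,0,0]],[0.7,[38,2,13],[0,0,0]],[0.7,[38,1,14],[0,0,0]],[0.7,[0,0,0],[0,0,0]]]'
python3 - <<'E'
from h import *
snap('wrist','wr2');snap('top','top2');snap('side','side2')
plan([(.6047,-.148,.018,2.7)])
E
```

```text
time_s: 6.88
tool_pos: [0.4901, -0.0974, 0.1505]
ee_rot: [[0.998, 0.065, -0.0], [0.065, -0.998, 0.0], [-0.0, -0.0, -1.0]]
force: [0.6, 0.7, 0.1]
finger_gap: 0.699
time_s: 7.5
tool_pos: [0.6064, -0.1473, 0.1072]
ee_rot: [[0.999, 0.048, -0.001], [0.048, -0.999, 0.0], [-0.001, -0.0, -1.0]]
force: [-0.8, -0.4, -0.4]
finger_gap: 0.699
-> (0.6047, -0.148, 0.018, 2.7)
[[1,0,45],[0.0,0.001,0.0]],
[[0,1,45],[0.0,0.001,0.0]]
```

View pics/wr2.png

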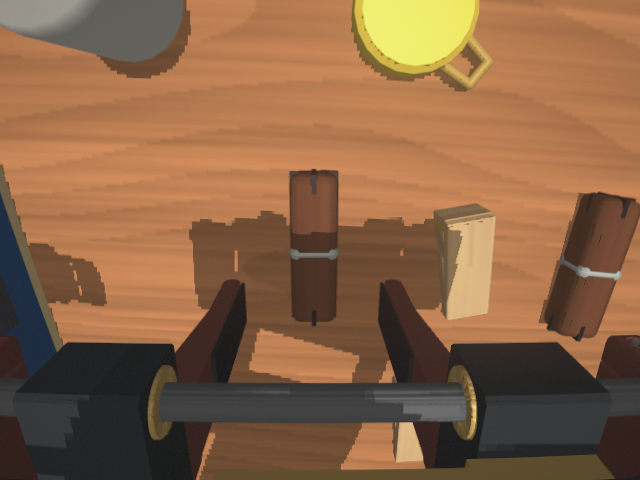

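View pics/side2.png

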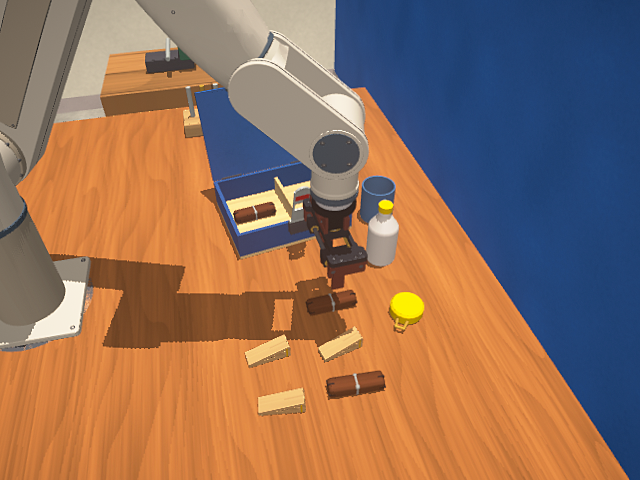

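```bash
python3 -m creep '[[0.7,[0,0,45],[0,0,0]],[0.7,[0,1,45],[0,0,0]],[0.2,[0,0,0],[0,0,0]],[0.2,[0,0,0],[0,0,0]],[0.2,[0,0,0],[0,0,0]]]'
python3 -m creep '[[0.2,[0,0,-30],[0,0,0]],[0.2,[0,0,-50],[0,0,0]],[0.2,[0,0,-45],[0,0,0]],[0.2,[0,0,0],[0,0,0]]]'
python3 - <<'E'
from h import *
a=box(-62,-64);print(a)
plan([(.49,-.12,.14,5),(*a,.14,9),(*a,.028,9)])
E
```

```text
time_s: 8.28
tool_pos: [0.6055, -0.1486, 0.0203]
ee_rot: [[0.999, 0.047, 0.002], [0.047, -0.999, -0.0], [0.001, 0.0, -1.0]]
force: [0.7, -0.7, -0.3]
finger_gap: 0.398
time_s: 8.78
tool_pos: [0.6076, -0.1491, 0.1488]
ee_rot: [[0.999, 0.047, 0.008], [0.047, -0.999, -0.002], [0.008, 0.003, -1.0]]
force: [-0.5, -0.3, -1.4]
finger_gap: 0.336
[0.50777513 0.08508901]
-> (0.49, -0.12, 0.14, 5)
[[-39,-12,3],[0.001,-0.003,-0.013]],
[[-38,-12,3],[0.001,-0.003,-0.014]],
[[-39,-12,2],[0.001,-0.002,-0.013]]
-> (np.float64(0.5077751286456763), np.float64(0.08508900936941688), 0.14, 9)
[[9,-51,0],[0.0,0.0,-0.018]],
[[10,-50,0],[0.0,0.0,-0.017]],
[[11,-51,0],[0.0,0.0,-0.018]],
[[11,-50,0],[0.0,0.0,-0.017]]
-> (np.float64(0.5077751286456763), np.float64(0.08508900936941688), 0.028, 9)
[[0,0,37],[0.0,0.0,0.0]],
[[0,0,38],[0.0,0.0,0.0]],
[[0,0,37],[0.0,0.0,0.0]]
```

```bash
python3 -m creep '[[0.2,[-40,-12,3],[0,0,-0.013]],[0.2,[-40,-12,3],[0,0,-0.014]],[0.2,[-41,-12,2],[0,0,-0.013]],[0.2,[9,-51,0],[0,0,-0.018]],[0.2,[10,-50,0],[0,0,-0.017]]]'
python3 -m creep '[[0.2,[11,-51,0],[0,0,-0.018]],[0.2,[11,-50,0],[0,0,-0.017]],[0.2,[0,0,30],[0,0,0]],[0.2,[0,0,0],[0,0,0]]]'

```

```text
time_s: 9.4
tool_pos: [0.4903, -0.0167, 0.1355]
ee_rot: [[0.993, 0.12, -0.001], [0.12, -0.993, 0.0], [-0.001, -0.0, -1.0]]
force: [0.8, 0.2, -0.5]
finger_gap: 0.337
time_s: 9.9
tool_pos: [0.4977, 0.0858, 0.1039]
ee_rot: [[0.987, 0.158, -0.005], [0.158, -0.988, -0.001], [-0.005, 0.0, -1.0]]
force: [0.2, -0.9, -0.6]
finger_gap: 0.34
```

```bash
python3 -m creep '[[0.2,[2,0,35],[0,0,0]],[0.2,[0,0,25],[0,0,0]],[0.2,[0,0,10],[0,0,0]],[0.2,[0,0,0],[0,0,0]]]'
python3 -m creep '[[0.48,[0,0,1],[0,0,0]],[0.48,[0,0,0],[0,0,0]],[0.48,[0,0,-30],[0,0,0]],[0.48,[0,0,-50],[0,0,0]],[0.7,[0,0,-50],[0,0,0]]]'
python3 - <<'E'
from h import *
np.set_printoptions(precision=4,suppress=True)
s=snap('top','top3'); cv2.imwrite('pics/t3.png',s['image'][150:400,130:530][:,:,::-1].repeat(2,0).repeat(2,1))
plan([(.49,-.25,.15,0),(.5997,-.3355,.12,-3.3),(.5997,-.3355,.026,-3.3)])
E
```

```text
time_s: 10.4
tool_pos: [0.5024, 0.0852, 0.0365]
ee_rot: [[0.988, 0.155, 0.0], [0.155, -0.988, -0.0], [0.0, 0.0, -1.0]]
force: [-1.5, -0.4, -0.2]
finger_gap: 0.339
time_s: 11.02
tool_pos: [0.5016, 0.0857, 0.166]
ee_rot: [[0.988, 0.156, -0.001], [0.156, -0.988, -0.0], [-0.001, -0.0, -1.0]]
force: [0.1, 0.4, -0.9]
finger_gap: 0.559
-> (0.49, -0.25, 0.15, 0)
[[-10,47,3],[0.0,-0.001,0.022]],
[[-9,47,3],[0.0,-0.001,0.022]],
[[-7,48,3],[0.0,-0.001,0.023]],
[[-6,48,3],[0.0,-0.001,0.022]],
[[-6,48,3],[0.0,-0.001,0.023]],
[[-4,48,3],[0.0,-0.002,0.022]],
[[-3,47,4],[-0.001,-0.001,0.023]]
-> (0.5997, -0.3355, 0.12, -3.3)
[[36,29,10],[0.0,0.0,0.019]],
[[37,28,10],[0.0,0.0,0.019]],
[[38,27,10],[0.0,0.0,0.019]]
-> (0.5997, -0.3355, 0.026, -3.3)
[[0,0,47],[0.0,0.0,0.0]],
[[0,0,47],[0.0,0.0,0.0]]
```

View pics/t3.png

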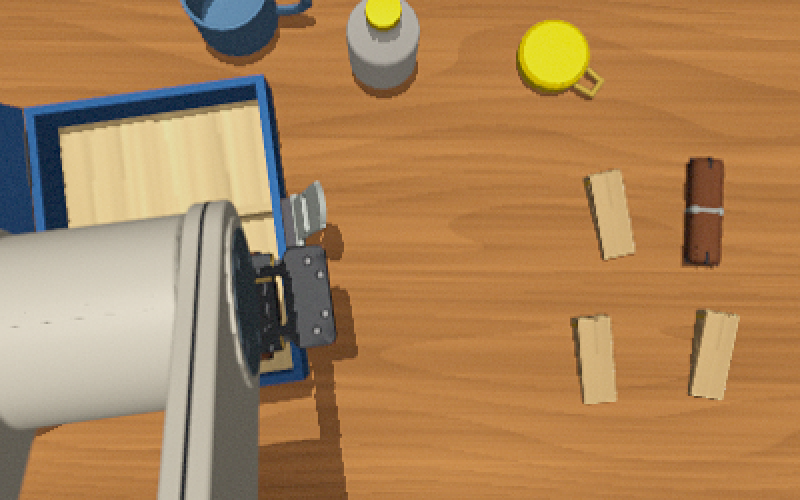

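```bash
python3 -m creep '[[0.7,[-10,47,3],[0,0,0.022]],[0.7,[-9,47,3],[0,0,0.022]],[0.7,[-7,48,3],[0,0,0.023]],[0.7,[-6,48,3],[0,0,0.022]],[0.7,[-6,48,3],[0,0,0.023]]]'
python3 -m creep '[[0.7,[-4,48,3],[0,0,0.022]],[0.7,[-3,47,4],[0,0,0.023]],[0.7,[36,29,10],[0,0,0.019]],[0.7,[37,28,10],[0,0,0.019]],[0.7,[38,27,10],[0,0,0.019]]]'
python3 -m creep '[[0.7,[0,0,0],[0,0,0]]]'
python3 - <<'E'
from h import *
s=snap('side','side3'); cv2.imwrite('pics/s3.png',s['image'][140:420,180:440][:,:,::-1].repeat(2,0).repeat(2,1)); snap('wrist','wr3')
plan([(.5997,-.3355,.024,-3.3)])
E
```

```text
time_s: 11.7
tool_pos: [0.4908, -0.1567, 0.1497]
ee_rot: [[0.999, 0.044, 0.001], [0.044, -0.999, -0.0], [0.0, 0.0, -1.0]]
force: [0.2, 0.5, -1.2]
finger_gap: 0.698
time_s: 12.32
tool_pos: [0.5973, -0.3376, 0.1123]
ee_rot: [[0.998, -0.058, -0.0], [-0.058, -0.998, 0.0], [-0.0, -0.0, -1.0]]
force: [-0.2, 0.7, 0.2]
finger_gap: 0.7
time_s: 12.45
tool_pos: [0.5979, -0.3379, 0.1115]
ee_rot: [[0.998, -0.058, 0.0], [-0.058, -0.998, -0.0], [0.0, 0.0, -1.0]]
force: [0.5, -0.7, 0.2]
finger_gap: 0.703
-> (0.5997, -0.3355, 0.024, -3.3)
[[2,0,44],[0.0,0.001,0.0]],
[[2,-1,44],[-0.001,0.001,0.0]]
```

View pics/s3.png

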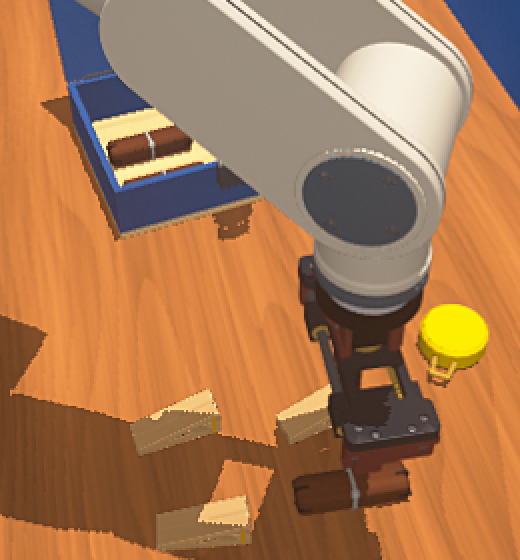

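View pics/wr3.png

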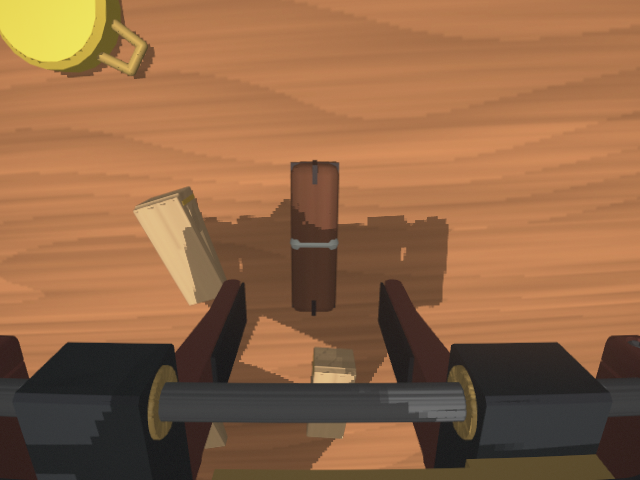

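```bash
python3 -m creep '[[0.7,[2,0,44],[0,0,0]],[0.7,[2,-1,44],[0,0,0]],[0.2,[0,0,0],[0,0,0]],[0.2,[0,0,0],[0,0,0]],[0.2,[0,0,0],[0,0,0]]]'
python3 -m creep '[[0.2,[0,0,-30],[0,0,0]],[0.2,[0,0,-50],[0,0,0]],[0.2,[0,0,-40],[0,0,0]],[0.2,[0,0,0],[0,0,0]]]'
python3 - <<'E'
from h import *
snap('top','top4'); s=snap('top','top4');cv2.imwrite('pics/t4.png',s['image'][150:400,100:340][:,:,::-1].repeat(2,0).repeat(2,1))
a=box(-66,-25)
plan([(.49,-.22,.145,0),(*a,.145,9)])
E
```

```text
time_s: 13.18
tool_pos: [0.6017, -0.3362, 0.0272]
ee_rot: [[0.998, -0.057, 0.003], [-0.057, -0.998, -0.002], [0.003, 0.002, -1.0]]
force: [-0.1, 0.0, -0.2]
finger_gap: 0.396
time_s: 13.68
tool_pos: [0.6031, -0.3371, 0.1505]
ee_rot: [[0.998, -0.057, 0.008], [-0.057, -0.998, -0.005], [0.008, 0.004, -1.0]]
force: [0.6, 0.2, -0.5]
finger_gap: 0.331
-> (0.49, -0.22, 0.145, 0)
[[-39,-36,0],[0.0,-0.001,-0.019]],
[[-38,-37,0],[0.0,0.0,-0.019]],
[[-38,-38,1],[0.001,-0.001,-0.019]]
-> (np.float64(0.49772343114672674), np.float64(0.12298311679246632), 0.145, 9)
[[1,-49,0],[0.0,0.0,-0.022]],
[[2,-49,0],[0.0,0.0,-0.023]],
[[3,-49,0],[0.0,0.0,-0.022]],
[[5,-49,0],[0.0,0.0,-0.023]],
[[5,-49,0],[0.0,0.0,-0.022]],
[[7,-48,0],[0.0,0.0,-0.023]],
[[8,-49,0],[0.0,0.0,-0.022]]
```

View pics/t4.png

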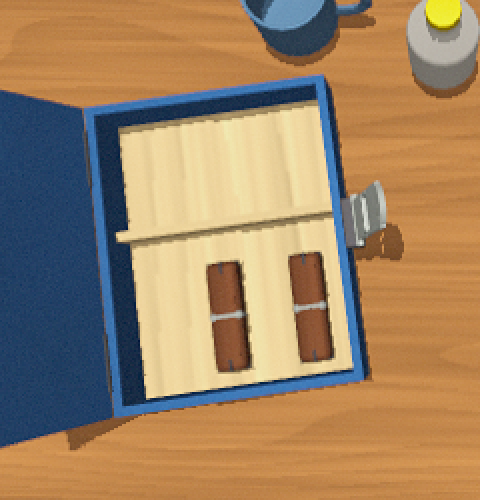

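```bash
python3 - <<'E'
from h import *
s=load('top4'); P=onz(s,[(215,308),(255.5,303.5)],.034)[:,:2]; print(P,P.mean(0)); 
d=(P-BC)*1000; c,q=np.cos(BY),np.sin(BY); print(d@np.array([[c,-q],[q,c]]))
E
python3 -m creep '[[0.2,[-39,-36,0],[0,0,-0.019]],[0.2,[-38,-37,0],[0,0,-0.019]],[0.2,[-38,-38,1],[0,0,-0.019]],[0.2,[1,-49,0],[0,0,-0.022]],[0.2,[2,-49,0],[0,0,-0.023]]]'
python3 -m creep '[[0.2,[3,-49,0],[0,0,-0.022]],[0.2,[5,-49,0],[0,0,-0.023]],[0.2,[5,-49,0],[0,0,-0.022]],[0.2,[7,-48,0],[0,0,-0.023]],[0.2,[8,-49,0],[0,0,-0.022]]]'
python3 -m creep '[[0.2,[0,0,0],[0,0,0]],[0.2,[0,0,0],[0,0,0]]]'
```

```text
[[0.49338249 0.15628223]
 [0.50266398 0.08283261]] [0.49802324 0.11955742]
[[-65.07836419   8.56821389]
 [-67.40120226 -65.42906058]]
time_s: 14.4
tool_pos: [0.4902, -0.1209, 0.1426]
ee_rot: [[0.999, 0.044, -0.002], [0.044, -0.999, 0.001], [-0.002, -0.001, -1.0]]
force: [1.0, -1.0, -0.4]
finger_gap: 0.332
time_s: 15.02
tool_pos: [0.4967, 0.1247, 0.1425]
ee_rot: [[0.988, 0.157, -0.002], [0.157, -0.988, -0.001], [-0.002, 0.0, -1.0]]
force: [0.3, -1.1, -1.1]
finger_gap: 0.328
time_s: 15.28
tool_pos: [0.4969, 0.123, 0.1428]
ee_rot: [[0.988, 0.157, -0.002], [0.157, -0.988, -0.001], [-0.002, 0.0, -1.0]]
force: [0.4, -0.1, -0.8]
finger_gap: 0.333
```

```bash
python3 -m creep '[[0.2,[0,3,40],[0,0,0]],[0.2,[0,0,35],[0,0,0]],[0.2,[0,0,14],[0,0,0]],[0.2,[0,0,0],[0,0,0]]]'
python3 -m creep '[[0.55,[0,0,0],[0,0,0]],[0.55,[0,0,0],[0,0,0]],[0.55,[0,0,-30],[0,0,0]],[0.55,[0,0,-40],[0,0,0]],[0.7,[0,0,-40],[0,0,0]]]'
python3 - <<'E'
from h import *
plan([(.41,-.10,.15,0),(.46,-.2335,.12,3.8)])
E
```

```text
time_s: 15.78
tool_pos: [0.4978, 0.1195, 0.054]
ee_rot: [[0.988, 0.155, -0.002], [0.155, -0.988, -0.001], [-0.002, 0.0, -1.0]]
force: [-0.2, 0.1, -0.1]
finger_gap: 0.329
time_s: 16.4
tool_pos: [0.4985, 0.1206, 0.1667]
ee_rot: [[0.988, 0.156, 0.001], [0.156, -0.988, 0.0], [0.001, -0.0, -1.0]]
force: [0.2, -0.5, 0.2]
finger_gap: 0.629
-> (0.41, -0.1, 0.15, 0)
[[-24,41,3],[0.0,0.0,0.031]],
[[-23,41,3],[0.0,0.0,0.032]],
[[-22,42,4],[0.0,0.0,0.031]],
[[-21,43,3],[0.0,-0.001,0.032]],
[[-19,44,4],[0.0,0.0,0.031]]
-> (0.46, -0.2335, 0.12, 3.8)
[[17,45,10],[0.0,0.0,-0.022]],
[[16,45,10],[0.0,0.0,-0.022]],
[[14,45,10],[0.0,0.0,-0.022]]
```

```bash
python3 -m creep '[[0.7,[-24,41,3],[0,0,0.031]],[0.7,[-23,41,3],[0,0,0.032]],[0.7,[-22,42,4],[0,0,0.031]],[0.7,[-21,43,3],[0,0,0.032]],[0.7,[-19,44,4],[0,0,0.031]]]'
python3 -m creep '[[0.7,[20,45,10],[0,0,-0.022]],[0.7,[19,45,10],[0,0,-0.022]],[0.7,[17,45,10],[0,0,-0.022]],[0.7,[0,0,0],[0,0,0]]]'
python3 - <<'E'
from h import *
s=snap('top','top5'); cv2.imwrite('pics/t5.png',s['image'][150:400,120:520][:,:,::-1].repeat(2,0).repeat(2,1)); snap('wrist','wr5')
plan([(.470,-.234,.018,3.8)])
E
```

```text
time_s: 17.02
tool_pos: [0.4094, -0.1013, 0.1486]
ee_rot: [[1.0, -0.001, 0.002], [-0.001, -1.0, -0.001], [0.002, 0.001, -1.0]]
force: [-0.2, 0.5, 0.2]
finger_gap: 0.696
time_s: 17.52
tool_pos: [0.4699, -0.2366, 0.1181]
ee_rot: [[0.998, 0.063, 0.002], [0.063, -0.998, -0.001], [0.002, 0.002, -1.0]]
force: [-0.5, 0.8, -0.6]
finger_gap: 0.702
-> (0.47, -0.234, 0.018, 3.8)
[[1,0,50],[0.0,0.0,-0.001]],
[[1,0,50],[0.0,0.0,-0.001]]
```

View pics/t5.png

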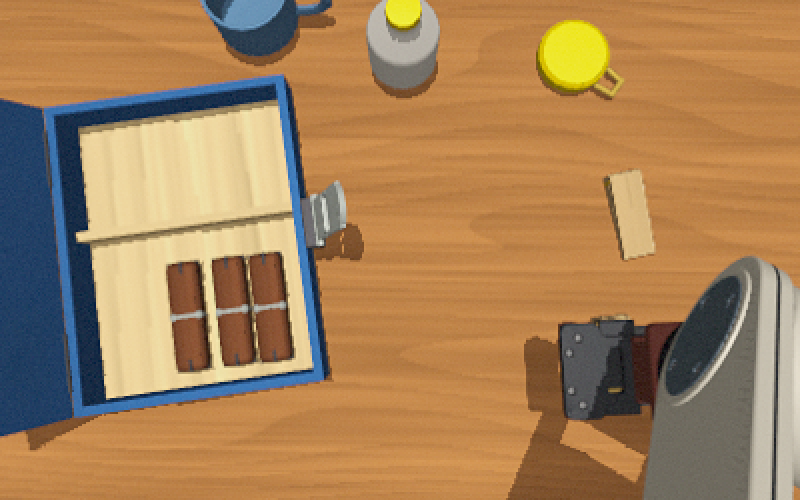

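View pics/wr5.png

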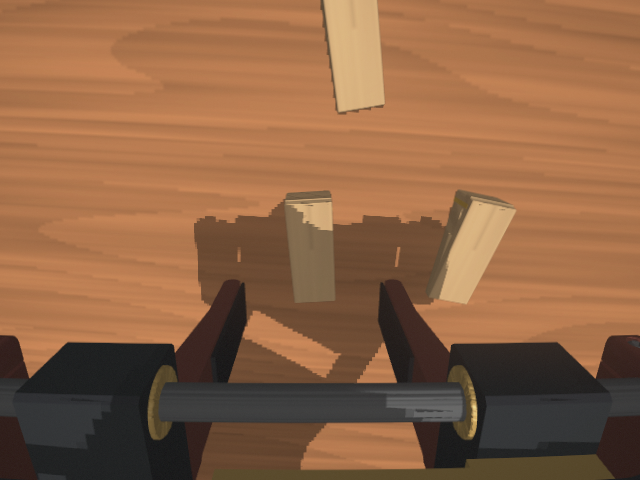

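```bash
python3 -m creep '[[0.7,[1,-1,50],[0,0,0]],[0.7,[0,-1,50],[0,0,0]],[0.2,[0,0,0],[0,0,0]],[0.2,[0,0,0],[0,0,0]],[0.2,[0,0,0],[0,0,0]]]'
python3 -m creep '[[0.2,[0,0,-30],[0,0,0]],[0.2,[0,0,-50],[0,0,0]],[0.2,[0,0,-55],[0,0,0]],[0.2,[0,0,-55],[0,0,0]],[0.2,[0,0,-40],[0,0,0]]]'
python3 - <<'E'
from h import *
a=box(84,14);print(a)
plan([(*a,.25,9),(*a,.06,9)])
E
```

```text
time_s: 18.25
tool_pos: [0.4693, -0.2311, 0.0185]
ee_rot: [[0.998, 0.067, 0.0], [0.067, -0.998, -0.0], [0.0, 0.0, -1.0]]
force: [0.4, -0.3, -0.3]
finger_gap: 0.398
time_s: 18.88
tool_pos: [0.4694, -0.2315, 0.2509]
ee_rot: [[0.998, 0.066, 0.003], [0.066, -0.998, -0.001], [0.003, 0.002, -1.0]]
force: [0.5, -0.0, -1.7]
finger_gap: 0.337
[0.63977574 0.18496813]
-> (np.float64(0.6397757380994284), np.float64(0.18496813183171132), 0.25, 9)
[[22,-45,0],[0.0,0.0,-0.01]],
[[22,-45,0],[0.0,0.0,-0.01]],
[[23,-44,0],[0.0,0.0,-0.01]],
[[23,-44,0],[0.0,0.0,-0.01]],
[[24,-44,0],[0.0,0.0,-0.01]],
[[24,-44,0],[0.0,-0.001,-0.01]],
[[25,-44,0],[0.001,0.0,-0.01]],
[[25,-43,0],[0.0,-0.001,-0.011]],
[[26,-43,1],[0.001,0.0,-0.01]]
-> (np.float64(0.6397757380994284), np.float64(0.18496813183171132), 0.06, 9)
[[0,0,47],[0.0,0.0,0.0]],
[[0,0,48],[0.0,0.0,0.0]],
[[0,0,47],[0.0,0.0,0.0]],
[[-1,0,48],[0.0,0.0,0.0]]
```

```bash
python3 -m creep '[[0.2,[22,-45,0],[0,0,-0.01]],[0.2,[22,-45,0],[0,0,-0.01]],[0.2,[23,-44,0],[0,0,-0.01]],[0.2,[23,-44,0],[0,0,-0.01]],[0.2,[24,-44,0],[0,0,-0.01]]]'
python3 -m creep '[[0.2,[24,-44,0],[0,0,-0.01]],[0.2,[25,-44,0],[0,0,-0.01]],[0.2,[25,-43,0],[0,0,-0.011]],[0.2,[26,-43,1],[0,0,-0.01]],[0.2,[0,0,0],[0,0,0]]]'
python3 -m creep '[[0.2,[0,0,48],[0,0,0]],[0.2,[0,0,48],[0,0,0]],[0.2,[0,0,40],[0,0,0]],[0.2,[0,0,0],[0,0,0]]]'
```

```text
time_s: 19.5
tool_pos: [0.5637, 0.001, 0.2483]
ee_rot: [[0.993, 0.116, 0.001], [0.116, -0.993, -0.0], [0.001, 0.0, -1.0]]
force: [0.8, -0.3, -0.7]
finger_gap: 0.333
time_s: 20.12
tool_pos: [0.6404, 0.188, 0.2468]
ee_rot: [[0.987, 0.16, 0.001], [0.16, -0.987, 0.001], [0.001, -0.0, -1.0]]
force: [-0.9, -0.8, -0.3]
finger_gap: 0.339
time_s: 20.62
tool_pos: [0.6372, 0.1832, 0.1079]
ee_rot: [[0.988, 0.156, -0.007], [0.156, -0.988, -0.002], [-0.007, 0.001, -1.0]]
force: [-0.3, -0.2, -0.0]
finger_gap: 0.333
```

Descend to about TCP z 0.031, release, back up.

```bash
python3 -m creep '[[0.2,[0,0,40],[0,0,0]],[0.2,[0,0,25],[0,0,0]],[0.2,[0,0,9],[0,0,0]],[0.2,[0,0,0],[0,0,0]]]'
python3 -m creep '[[0.48,[0,0,0],[0,0,0]],[0.48,[0,0,0],[0,0,0]],[0.48,[0,0,-30],[0,0,0]],[0.48,[0,0,-55],[0,0,0]],[0.7,[0,0,-55],[0,0,0]]]'
python3 -m creep '[[0.7,[0,0,-55],[0,0,0]],[0.7,[0,0,-30],[0,0,0]]]'
python3 - <<'E'
from h import *
# wedge 2 at (.468,-.341) ang -13, grip +8 along
a=np.radians(-13);g=np.array([.468,-.341])+.008*np.array([np.cos(a),np.sin(a)]);print(g)
plan([(.47,-.20,.25,0),(*g,.12,-13)])
E
```

```text
time_s: 21.12
tool_pos: [0.6414, 0.1848, 0.0389]
ee_rot: [[0.988, 0.156, 0.002], [0.156, -0.988, 0.001], [0.002, -0.0, -1.0]]
force: [0.3, -0.5, -0.5]
finger_gap: 0.332
time_s: 21.75
tool_pos: [0.6401, 0.1848, 0.1783]
ee_rot: [[0.988, 0.156, -0.0], [0.156, -0.988, -0.0], [-0.0, 0.0, -1.0]]
force: [1.1, 0.5, 0.1]
finger_gap: 0.551
time_s: 22.0
tool_pos: [0.6413, 0.1851, 0.266]
ee_rot: [[0.988, 0.156, 0.005], [0.156, -0.988, 0.001], [0.005, -0.001, -1.0]]
force: [0.6, -0.3, 0.0]
finger_gap: 0.699
[ 0.47579496 -0.34279961]
-> (0.47, -0.2, 0.25, 0)
[[-29,44,2],[0.0,-0.001,0.02]],
[[-28,45,2],[0.0,-0.001,0.02]],
[[-27,45,2],[0.0,0.0,0.019]],
[[-26,46,2],[0.0,-0.001,0.02]],
[[-25,46,2],[0.0,0.0,0.019]],
[[-24,47,2],[0.0,-0.001,0.02]],
[[-23,47,2],[0.0,0.0,0.019]],
[[-22,48,1],[-0.001,-0.001,0.02]]
-> (np.float64(0.4757949605182819), np.float64(-0.34279960843475094), 0.12, -13)
[[1,36,33],[0.0,0.0,0.057]],
[[4,36,32],[0.0,0.0,0.057]],
[[5,35,33],[0.0,0.0,0.056]],
[[8,35,32],[0.0,0.0,0.057]]
```

```bash
python3 -m creep '[[0.7,[-29,44,2],[0,0,0.02]],[0.7,[-28,45,2],[0,0,0.02]],[0.7,[-27,45,2],[0,0,0.019]],[0.7,[-26,46,2],[0,0,0.02]],[0.7,[-25,46,2],[0,0,0.019]]]'
python3 -m creep '[[0.7,[-24,47,2],[0,0,0.02]],[0.7,[-23,47,2],[0,0,0.019]],[0.7,[-22,48,1],[0,0,0.02]],[0.7,[1,36,33],[0,0,0.057]],[0.7,[4,36,32],[0,0,0.057]]]'
python3 -m creep '[[0.7,[5,35,33],[0,0,0.056]],[0.7,[8,35,32],[0,0,0.057]],[0.7,[0,0,0],[0,0,0]]]'
python3 - <<'E'
from h import *
s=snap('top','top6'); cv2.imwrite('pics/t6.png',s['image'][150:400,120:520][:,:,::-1].repeat(2,0).repeat(2,1)); snap('wrist','wr6')
plan([(.4758,-.3428,.018,-13)])
E
```

```text
time_s: 22.62
tool_pos: [0.5318, -0.0569, 0.2522]
ee_rot: [[0.998, 0.058, 0.001], [0.058, -0.998, -0.0], [0.001, 0.0, -1.0]]
force: [0.6, 0.3, -0.3]
finger_gap: 0.698
time_s: 23.25
tool_pos: [0.4722, -0.274, 0.182]
ee_rot: [[0.993, -0.117, 0.002], [-0.117, -0.993, -0.001], [0.002, 0.001, -1.0]]
force: [0.6, 0.1, -0.3]
finger_gap: 0.699
time_s: 23.62
tool_pos: [0.4739, -0.3446, 0.1146]
ee_rot: [[0.974, -0.228, -0.003], [-0.228, -0.974, 0.002], [-0.003, -0.001, -1.0]]
force: [0.1, 0.6, -0.5]
finger_gap: 0.698
-> (0.4758, -0.3428, 0.018, -13)
[[0,0,49],[0.0,0.0,0.0]],
[[1,-1,50],[0.0,0.0,0.0]]
```

View pics/t6.png

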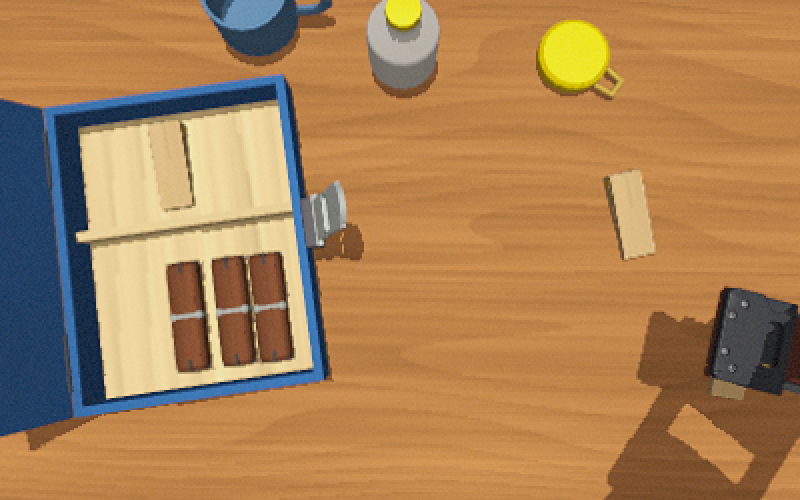

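View pics/wr6.png

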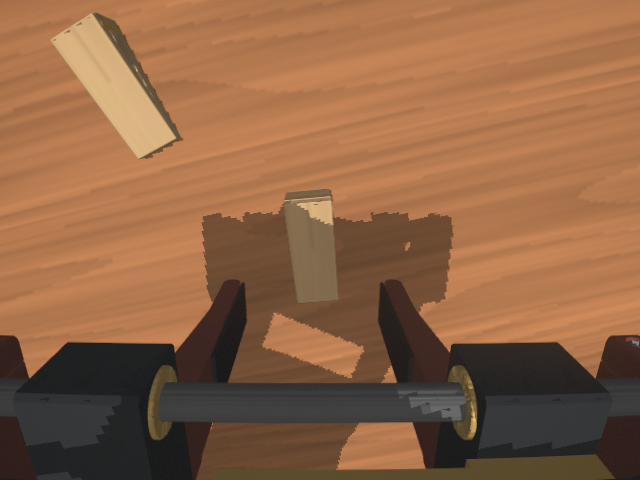

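```bash
python3 -m creep '[[0.7,[0,-1,49],[0,0,-0.035]],[0.7,[1,-1,48],[0,0,0]],[0.2,[0,0,0],[0,0,0]],[0.2,[0,0,0],[0,0,0]],[0.2,[0,0,0],[0,0,0]]]'
python3 -m creep '[[0.2,[0,0,-30],[0,0,0]],[0.2,[0,0,-50],[0,0,0]],[0.2,[0,0,-55],[0,0,0]],[0.2,[0,0,-55],[0,0,0]],[0.2,[0,0,-45],[0,0,0]]]'
python3 - <<'E'
from h import *
a=box(84,-64);print(a)
plan([(*a,.25,9),(*a,.06,9)])
E
```

```text
time_s: 24.35
tool_pos: [0.478, -0.3425, 0.0223]
ee_rot: [[0.982, -0.191, 0.003], [-0.191, -0.982, -0.002], [0.004, 0.002, -1.0]]
force: [0.2, -0.4, -0.1]
finger_gap: 0.398
time_s: 24.98
tool_pos: [0.4768, -0.342, 0.2592]
ee_rot: [[0.982, -0.191, 0.004], [-0.191, -0.982, -0.003], [0.004, 0.002, -1.0]]
force: [0.1, -0.1, -1.1]
finger_gap: 0.334
[0.65197763 0.10792844]
-> (np.float64(0.6519776263725664), np.float64(0.10792844126529058), 0.25, 9)
[[10,-53,1],[0.0,0.0,-0.039]],
[[12,-52,1],[0.0,0.0,-0.039]],
[[14,-52,1],[0.0,-0.001,-0.039]],
[[15,-51,1],[0.0,0.0,-0.039]],
[[18,-51,1],[0.001,0.0,-0.039]],
[[19,-50,1],[0.0,-0.001,-0.039]],
[[21,-49,1],[0.001,0.0,-0.038]],
[[24,-48,1],[0.0,-0.001,-0.039]],
[[25,-48,1],[0.001,0.0,-0.038]]
-> (np.float64(0.6519776263725664), np.float64(0.10792844126529058), 0.06, 9)
[[0,0,47],[0.0,0.0,0.0]],
[[0,0,48],[0.0,0.0,0.0]],
[[0,0,47],[0.0,0.0,0.0]],
[[0,0,48],[0.0,0.0,0.0]]
```

```bash
python3 -m creep '[[0.2,[10,-53,1],[0,0,-0.039]],[0.2,[12,-52,1],[0,0,-0.039]],[0.2,[14,-52,1],[0,0,-0.039]],[0.2,[15,-51,1],[0,0,-0.039]],[0.2,[18,-51,1],[0,0,-0.039]]]'
python3 -m creep '[[0.2,[19,-50,1],[0,0,-0.039]],[0.2,[21,-49,1],[0,0,-0.038]],[0.2,[24,-48,1],[0,0,-0.039]],[0.2,[25,-48,1],[0,0,-0.038]],[0.2,[0,0,0],[0,0,0]]]'
python3 -m creep '[[0.2,[0,0,48],[0,0,0]],[0.2,[0,0,48],[0,0,0]],[0.2,[0,0,40],[0,0,0]],[0.2,[0,0,0],[0,0,0]]]'
```

```text
time_s: 25.6
tool_pos: [0.5752, -0.0903, 0.2518]
ee_rot: [[1.0, 0.004, 0.003], [0.004, -1.0, -0.001], [0.003, 0.001, -1.0]]
force: [-0.1, -0.2, -0.3]
finger_gap: 0.333
time_s: 26.22
tool_pos: [0.6526, 0.1118, 0.2474]
ee_rot: [[0.987, 0.16, 0.003], [0.16, -0.987, 0.001], [0.003, -0.001, -1.0]]
force: [-0.3, -0.2, -0.2]
finger_gap: 0.331
time_s: 26.72
tool_pos: [0.6493, 0.107, 0.1079]
ee_rot: [[0.988, 0.155, -0.005], [0.155, -0.988, -0.001], [-0.005, 0.0, -1.0]]
force: [0.8, 0.6, 0.5]
finger_gap: 0.333
```

```bash
python3 -m creep '[[0.2,[0,0,40],[0,0,0]],[0.2,[0,0,25],[0,0,0]],[0.2,[0,0,9],[0,0,0]],[0.2,[0,0,0],[0,0,0]]]'
python3 -m creep '[[0.48,[0,0,0],[0,0,0]],[0.48,[0,0,0],[0,0,0]],[0.48,[0,0,-30],[0,0,0]],[0.48,[0,0,-55],[0,0,0]],[0.7,[0,0,-55],[0,0,0]]]'
python3 -m creep '[[0.7,[0,0,-55],[0,0,0]],[0.7,[0,0,-30],[0,0,0]]]'
python3 - <<'E'
from h import *
# wedge 3 at (.596,-.2505) ang 11.7, grip +8 along
a=np.radians(11.7);g=np.array([.596,-.2505])+.008*np.array([np.cos(a),np.sin(a)]);print(g)
plan([(.59,-.15,.25,10),(*g,.12,11.7)])
E
```

```text
time_s: 27.22
tool_pos: [0.6534, 0.1079, 0.039]
ee_rot: [[0.988, 0.156, 0.004], [0.156, -0.988, 0.0], [0.004, 0.0, -1.0]]
force: [-0.1, -0.9, 2.4]
finger_gap: 0.338
time_s: 27.85
tool_pos: [0.6514, 0.1083, 0.1772]
ee_rot: [[0.988, 0.156, -0.001], [0.156, -0.988, -0.0], [-0.001, -0.0, -1.0]]
force: [1.3, -0.1, -0.3]
finger_gap: 0.56
time_s: 28.1
tool_pos: [0.6528, 0.1085, 0.2648]
ee_rot: [[0.988, 0.156, 0.005], [0.156, -0.988, 0.001], [0.005, 0.0, -1.0]]
force: [0.1, 0.4, 0.6]
finger_gap: 0.699
[ 0.60383378 -0.2488777 ]
-> (0.59, -0.15, 0.25, 10)
[[-20,49,3],[0.0,-0.001,-0.004]],
[[-21,49,3],[0.0,-0.001,-0.003]],
[[-21,49,3],[0.0,-0.001,-0.004]],
[[-21,49,3],[0.0,-0.001,-0.003]],
[[-21,49,3],[0.0,-0.001,-0.004]]
-> (np.float64(0.6038337824849741), np.float64(-0.2488777016371479), 0.12, 11.7)
[[-1,33,43],[0.0,0.0,-0.01]],
[[-2,33,43],[0.0,0.0,-0.01]],
[[-2,33,44],[0.0,0.0,-0.009]]
```

```bash
python3 -m creep '[[0.7,[-20,49,3],[0,0,-0.004]],[0.7,[-21,49,3],[0,0,-0.003]],[0.7,[-21,49,3],[0,0,-0.004]],[0.7,[-21,49,3],[0,0,-0.003]],[0.7,[-21,49,3],[0,0,-0.004]]]'
python3 -m creep '[[0.7,[-1,33,43],[0,0,-0.01]],[0.7,[-2,33,43],[0,0,-0.01]],[0.7,[-2,33,44],[0,0,-0.009]],[0.7,[0,0,0],[0,0,0]]]'
python3 - <<'E'
from h import *
s=snap('top','top7'); cv2.imwrite('pics/t7.png',s['image'][150:400,120:520][:,:,::-1].repeat(2,0).repeat(2,1)); snap('wrist','wr7')
plan([(.6038,-.2489,.022,11.7)])
E
```

```text
time_s: 28.72
tool_pos: [0.5885, -0.1519, 0.2461]
ee_rot: [[0.985, 0.174, 0.001], [0.174, -0.985, -0.0], [0.001, 0.0, -1.0]]
force: [0.8, 0.2, -0.1]
finger_gap: 0.698
time_s: 29.22
tool_pos: [0.6001, -0.2496, 0.1121]
ee_rot: [[0.98, 0.2, -0.006], [0.2, -0.98, 0.002], [-0.005, -0.003, -1.0]]
force: [-0.3, 0.4, 0.2]
finger_gap: 0.7
-> (0.6038, -0.2489, 0.022, 11.7)
[[1,0,47],[0.0,0.0,-0.001]],
[[0,1,47],[0.0,0.0,0.0]]
```

View pics/t7.png

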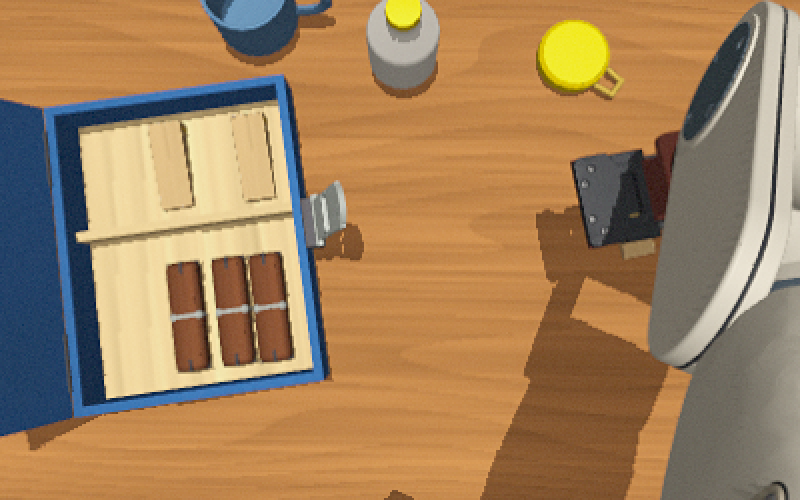

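View pics/wr7.png

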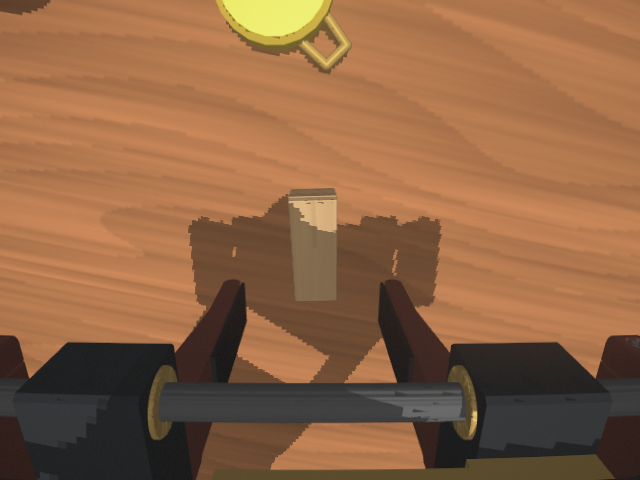

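```bash
python3 -m creep '[[0.7,[1,0,47],[0,0,0]],[0.7,[0,0,47],[0,0,0]],[0.2,[0,0,0],[0,0,0]],[0.2,[0,0,0],[0,0,0]],[0.2,[0,0,0],[0,0,0]]]'
python3 -m creep '[[0.2,[0,0,-30],[0,0,0]],[0.2,[0,0,-50],[0,0,0]],[0.2,[0,0,-55],[0,0,0]],[0.2,[0,0,-55],[0,0,0]],[0.2,[0,0,-45],[0,0,0]]]'
python3 - <<'E'
from h import *
s=load('top7'); P=onz(s,[(120+171/2,150+165/2),(120+253/2,150+156/2)],.028)[:,:2];print(P)
d=(P-BC)*1000; c,q=np.cos(BY),np.sin(BY); print(d@np.array([[c,-q],[q,c]]))
a=box(84,-27);print(a)
plan([(*a,.25,9),(*a,.06,9)])
E
```

```text
time_s: 29.95
tool_pos: [0.6052, -0.2489, 0.0246]
ee_rot: [[0.979, 0.203, 0.004], [0.203, -0.979, -0.002], [0.004, 0.003, -1.0]]
force: [-0.3, 0.7, 0.0]
finger_gap: 0.399
time_s: 30.58
tool_pos: [0.6039, -0.2486, 0.2614]
ee_rot: [[0.979, 0.202, 0.004], [0.202, -0.979, -0.002], [0.004, 0.003, -1.0]]
force: [0.1, -0.4, -1.2]
finger_gap: 0.326
[[0.63287029 0.18186138]
 [0.64267427 0.10540182]]
[[ 76.69356662  12.01174319]
 [ 74.41592873 -65.04015275]]
[0.64618955 0.14447291]
-> (np.float64(0.6461895511660779), np.float64(0.14447290986731068), 0.25, 9)
[[15,-47,1],[0.0,0.0,0.006]],
[[15,-47,1],[0.0,-0.001,0.006]],
[[15,-47,1],[0.0,0.0,0.006]],
[[14,-47,2],[0.001,-0.001,0.006]],
[[14,-48,1],[0.0,0.0,0.006]],
[[14,-48,2],[0.001,-0.001,0.006]],
[[13,-47,2],[0.0,0.0,0.005]],
[[13,-48,1],[0.001,-0.001,0.006]]
-> (np.float64(0.6461895511660779), np.float64(0.14447290986731068), 0.06, 9)
[[0,0,48],[0.0,0.0,0.0]],
[[0,0,47],[0.0,0.0,0.0]],
[[0,0,48],[0.0,0.0,0.0]],
[[0,0,47],[0.0,0.0,0.0]]
```

```bash
python3 -m creep '[[0.2,[15,-47,1],[0,0,0.006]],[0.2,[15,-47,1],[0,0,0.006]],[0.2,[15,-47,1],[0,0,0.006]],[0.2,[14,-47,2],[0,0,0.006]],[0.2,[14,-48,1],[0,0,0.006]]]'
python3 -m creep '[[0.2,[14,-48,2],[0,0,0.006]],[0.2,[13,-47,2],[0,0,0.005]],[0.2,[13,-48,1],[0,0,0.006]],[0.2,[0,0,0],[0,0,0]],[0.2,[0,0,48],[0,0,0]]]'
python3 -m creep '[[0.2,[0,0,48],[0,0,0]],[0.2,[0,0,40],[0,0,0]],[0.2,[0,0,0],[0,0,0]]]'
```

```text
time_s: 31.2
tool_pos: [0.6303, -0.0013, 0.2528]
ee_rot: [[0.985, 0.172, 0.003], [0.172, -0.985, -0.0], [0.003, 0.001, -1.0]]
force: [0.8, -0.8, -0.1]
finger_gap: 0.326
time_s: 31.82
tool_pos: [0.6487, 0.1456, 0.2027]
ee_rot: [[0.987, 0.157, 0.011], [0.157, -0.988, 0.002], [0.011, -0.0, -1.0]]
force: [-0.4, -0.1, -0.8]
finger_gap: 0.327
time_s: 32.2
tool_pos: [0.6435, 0.1434, 0.1078]
ee_rot: [[0.988, 0.155, -0.005], [0.155, -0.988, -0.001], [-0.005, 0.0, -1.0]]
force: [0.3, 0.5, -0.1]
finger_gap: 0.331
```

```bash
python3 -m creep '[[0.2,[0,0,35],[0,0,0]],[0.2,[0,0,18],[0,0,0]],[0.2,[0,0,0],[0,0,0]]]'
python3 -m creep '[[0.55,[0,0,0],[0,0,0]],[0.55,[0,0,0],[0,0,0]],[0.55,[0,0,-30],[0,0,0]],[0.55,[0,0,-50],[0,0,0]],[0.55,[0,0,-55],[0,0,0]]]'
python3 -m creep '[[0.2,[0,0,-55],[0,0,0]],[0.2,[0,0,-20],[0,0,0]],[0.1,[-50,0,0],[0,0,0]],[0.1,[-50,0,0],[0,0,0]],[0,[-50,0,0],[0,0,0]]]'
python3 - <<'E'
from h import *
s=snap('top','top8'); cv2.imwrite('pics/t8.png',s['image'][100:400,0:400][:,:,::-1].repeat(2,0).repeat(2,1)); snap('side','side8')
E
```

```text
time_s: 32.58
tool_pos: [0.6454, 0.1445, 0.057]
ee_rot: [[0.988, 0.156, -0.001], [0.156, -0.988, -0.0], [-0.001, 0.0, -1.0]]
force: [1.1, 0.2, -0.4]
finger_gap: 0.328
time_s: 33.2
tool_pos: [0.6453, 0.1448, 0.1934]
ee_rot: [[0.988, 0.156, -0.0], [0.156, -0.988, -0.0], [-0.0, 0.0, -1.0]]
force: [0.0, 0.8, -0.3]
finger_gap: 0.549
time_s: 33.83
tool_pos: [0.4953, 0.1211, 0.2659]
ee_rot: [[0.988, 0.156, -0.001], [0.156, -0.988, -0.0], [-0.001, 0.0, -1.0]]
force: [-0.4, 0.2, 1.4]
finger_gap: 0.027
```

View pics/t8.png

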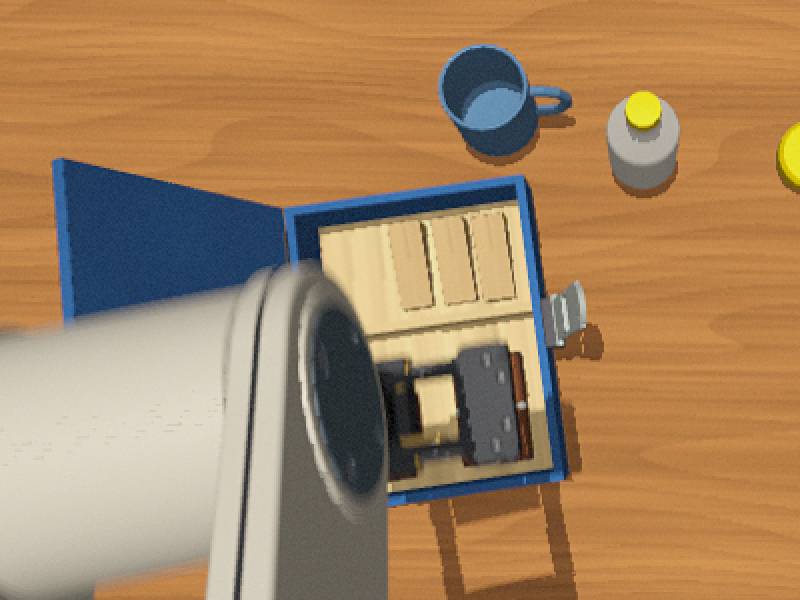

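View pics/side8.png

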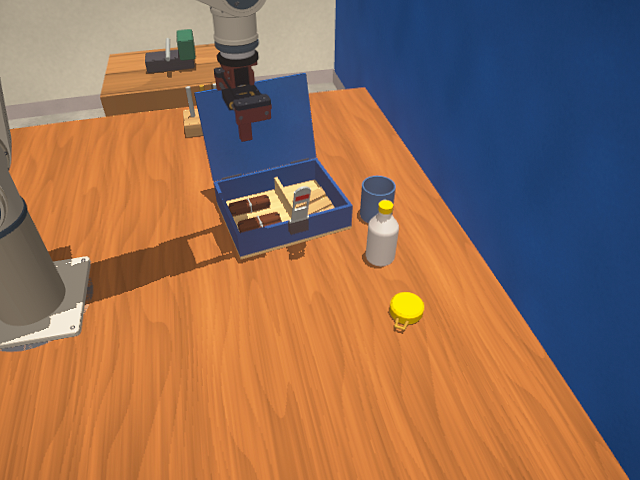

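```bash
python3 - <<'E'
from h import *
b=lambda y,z:(*box(-75,y),z,9)
st=bot.read_state(); print(st['finger_gap'],st['tool_pos'])
plan([(.4953,.1211,.36,9),b(235,.36),b(235,.254)])
print([box(-75,y).round(4) for y in (235,-48)])
E
```

```text
0.007049591431148265 [0.49194865 0.12050842 0.26539728]
-> (0.4953, 0.1211, 0.36, 9)
[[1,0,-47],[0.0,0.003,0.0]],
[[2,0,-48],[0.0,0.002,0.0]]
-> (np.float64(0.4481612751709105), np.float64(0.37837417516184), 0.36, 9)
[[-1,-52,0],[0.0,0.0,0.0]],
[[-1,-52,0],[0.0,0.0,0.0]],
[[-1,-53,0],[0.0,0.0,0.0]],
[[-2,-52,0],[0.0,0.0,0.0]],
[[-1,-53,0],[0.0,0.0,0.0]]
-> (np.float64(0.4481612751709105), np.float64(0.37837417516184), 0.254, 9)
[[0,0,53],[0.0,0.0,0.0]],
[[0,0,53],[0.0,0.0,0.0]]
[array([0.4482, 0.3784]), array([0.4924, 0.0989])]
```

```bash
python3 -m creep '[[0,[1,0,-47],[0,0,0]],[0,[1,0,-48],[0,0,0]],[0,[0,0,0],[0,0,0]]]'
python3 -m creep '[[0,[-1,-52,0],[0,0,0]],[0,[-1,-52,0],[0,0,0]],[0,[-1,-53,0],[0,0,0]],[0,[-2,-52,0],[0,0,0]],[0,[-1,-53,0],[0,0,0]]]'
python3 -m creep '[[0,[0,0,0],[0,0,0]],[0,[0,0,50],[0,0,0]],[0,[0,0,50],[0,0,0]],[0,[0,0,0],[0,0,0]]]'
python3 - <<'E'
from h import *
snap('side','side9')
p=bot.read_state()['tool_pos']; d=(p[:2]-BC)*1000; c,q=np.cos(BY),np.sin(BY); print(d@np.array([[c,-q],[q,c]]),p)
E
```

```text
time_s: 34.3
tool_pos: [0.5019, 0.1223, 0.3653]
ee_rot: [[0.988, 0.156, 0.007], [0.156, -0.988, 0.002], [0.007, -0.0, -1.0]]
force: [-0.1, -0.2, -1.8]
finger_gap: 0.004
time_s: 34.92
tool_pos: [0.452, 0.3812, 0.3599]
ee_rot: [[0.988, 0.156, -0.001], [0.156, -0.988, -0.001], [-0.002, 0.001, -1.0]]
force: [1.2, 0.1, 0.6]
finger_gap: 0.007
time_s: 35.42
tool_pos: [0.4506, 0.3769, 0.2572]
ee_rot: [[0.988, 0.156, -0.007], [0.155, -0.988, -0.006], [-0.008, 0.005, -1.0]]
force: [-0.7, -0.5, 0.4]
finger_gap: 0.007
[-71.0923317  234.23858317] [0.45213995 0.37823343 0.26019716]
```

View pics/side9.png

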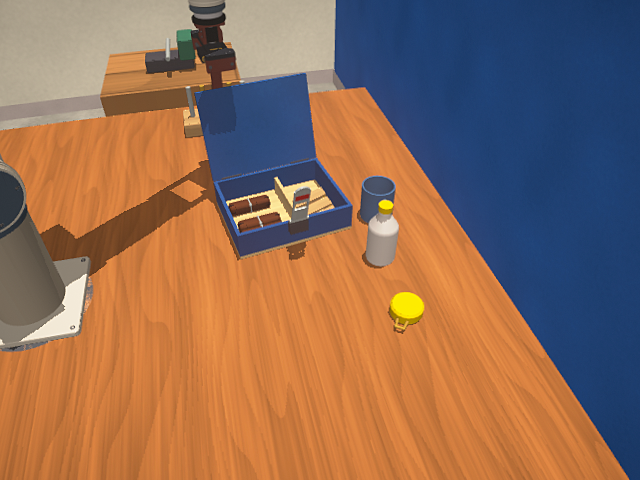

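```bash
python3 -m creep '[[0,[0,20,2],[0,0,0]],[0,[0,20,2],[0,0,0]],[0,[0,20,0],[0,0,0]],[0,[0,20,0],[0,0,0]],[0,[0,20,0],[0,0,0]]]'
python3 -m creep '[[0,[0,0,0],[0,0,0]]]'
cat >> h.py <<'E'
def bp():
    p=bot.read_state()['tool_pos']; d=(p[:2]-BC)*1000; c,q=np.cos(BY),np.sin(BY); print('box',(d@np.array([[c,-q],[q,c]])).round(1),'z',round(p[2]*1000,1))
E
python3 - <<'E'
from h import *
snap('side','side10'); bp()
E
```

```text
time_s: 36.1
tool_pos: [0.4686, 0.2795, 0.2583]
ee_rot: [[0.988, 0.156, 0.001], [0.156, -0.988, 0.001], [0.001, -0.0, -1.0]]
force: [0.4, 2.9, 2.7]
finger_gap: 0.006
time_s: 36.22
tool_pos: [0.468, 0.2787, 0.2573]
ee_rot: [[0.988, 0.154, -0.001], [0.154, -0.988, -0.002], [-0.001, 0.001, -1.0]]
force: [0.9, -0.2, -0.9]
finger_gap: 0.004
box [-71.  134.2] z 257.2
```

View pics/side10.png

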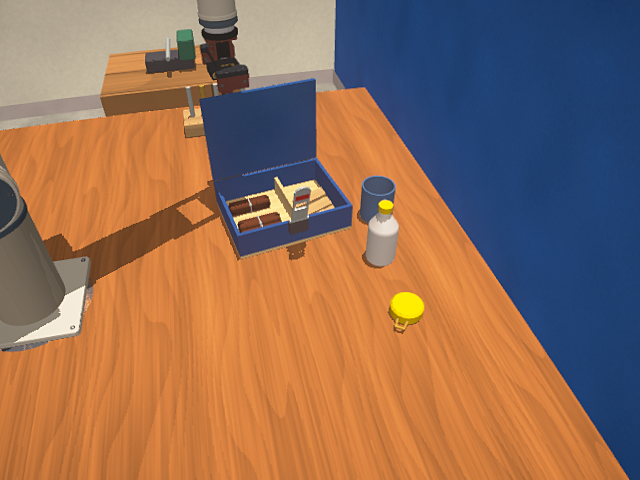

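```bash
python3 -m creep '[[0,[0,24,4],[0,0,0]],[0,[0,23,5],[0,0,0]],[0,[0,21,7],[0,0,0]],[0,[0,21,8],[0,0,0]],[0,[0,0,0],[0,0,0]]]'
python3 -c "
from h import *
bp()"
python3 -m creep '[[0,[0,18,12],[0,0,0]],[0,[0,19,13],[0,0,0]],[0,[0,15,17],[0,0,0]],[0,[0,14,16],[0,0,0]],[0,[0,0,0],[0,0,0]]]'
python3 - <<'E'
from h import *
snap('side','side11'); bp()
E
```

```text
time_s: 36.9
tool_pos: [0.4813, 0.1921, 0.2327]
ee_rot: [[0.988, 0.155, -0.003], [0.155, -0.988, -0.001], [-0.003, 0.001, -1.0]]
force: [0.2, 0.0, -0.3]
finger_gap: 0.006
box [-71.4  45.8] z 232.7
time_s: 37.52
tool_pos: [0.491, 0.1262, 0.1739]
ee_rot: [[0.988, 0.155, -0.004], [0.155, -0.988, -0.001], [-0.004, 0.001, -1.0]]
force: [0.5, 0.0, -0.1]
finger_gap: 0.004
box [-71.4 -20.2] z 174.7
```

View pics/side11.png

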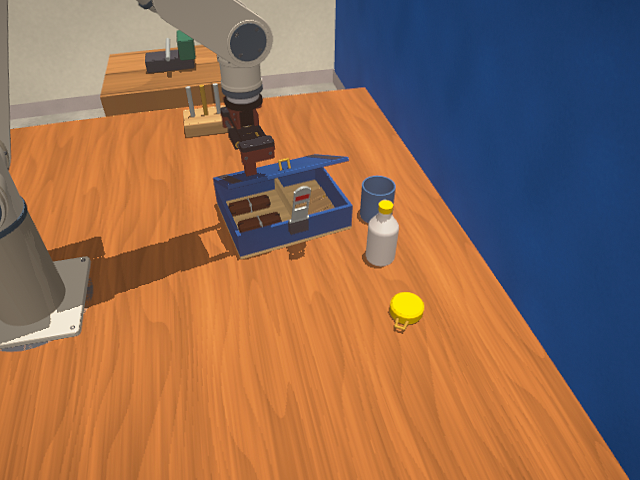

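```bash
python3 -m creep '[[0,[0,10,20],[0,0,0]],[0,[0,9,20],[0,0,0]],[0,[0,5,18],[0,0,0]],[0,[0,4,15],[0,0,0]],[0,[0,0,0],[0,0,0]]]'
python3 -m creep '[[0,[0,0,6],[0,0,0]],[0,[0,0,3],[0,0,0]],[0,[0,0,0],[0,0,0]]]'
```

```text
time_s: 38.2
tool_pos: [0.496, 0.1, 0.1019]
ee_rot: [[0.988, 0.156, -0.002], [0.156, -0.988, -0.0], [-0.002, 0.0, -1.0]]
force: [-1.0, -0.1, -0.1]
finger_gap: 0.001
time_s: 38.58
tool_pos: [0.4971, 0.1002, 0.0943]
ee_rot: [[0.988, 0.156, 0.001], [0.156, -0.988, 0.0], [0.001, 0.0, -1.0]]
force: [-1.0, -1.8, 4.8]
finger_gap: 0.009
```

```bash
python3 -m creep '[[0,[0,0,3],[0,0,0]],[0,[0,0,0],[0,0,0]],[0,[0,0,0],[0,0,0]]]'
python3 - <<'E'
from h import *
s=snap('side','side12'); bp(); cv2.imwrite('pics/s12.png',cv2.resize(s['image'][90:280,190:430],None,fx=3,fy=3)[:,:,::-1])
E
```

```text
time_s: 38.95
tool_pos: [0.4972, 0.1002, 0.094]
ee_rot: [[0.988, 0.156, 0.002], [0.156, -0.988, 0.0], [0.002, 0.0, -1.0]]
force: [-10.9, -2.0, 37.4]
finger_gap: -0.002
box [-70.1 -47.4] z 93.9
```

View pics/s12.png

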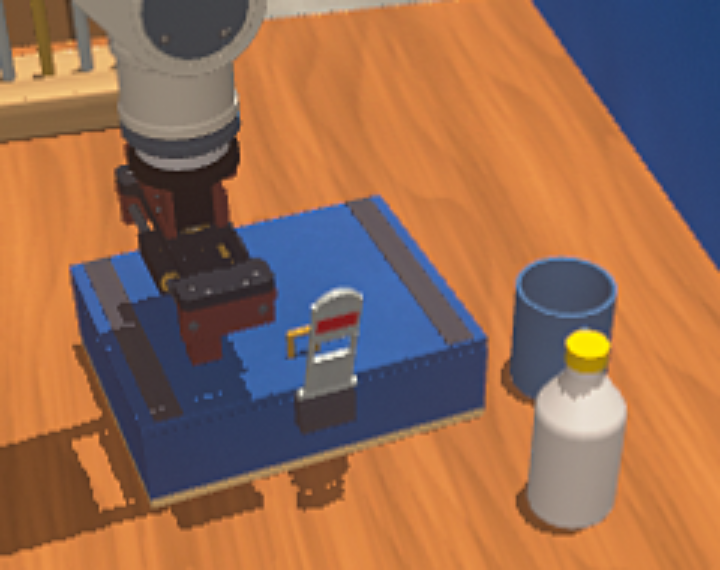

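```bash
python3 -m creep '[[0,[0,0,-5],[0,0,0]],[0,[0,0,-30],[0,0,0]],[0,[0,0,-40],[0,0,0]],[0,[0,0,-55],[0,0,0]],[0,[0,0,-55],[0,0,0]]]'
python3 - <<'E'
from h import *
t=load('top8');s=load('side12')
print(tri([(t,(291,250)),(s,(302,187))]))
p,_=tri([(t,(291,250)),(s,(302,187))]); d=(p[:2]-BC)*1000; c,q=np.cos(BY),np.sin(BY); b=d@np.array([[c,-q],[q,c]]); print(b,p[2]*1000, np.arctan2(p[2]*1000-84,b[1]+122))
bp()
plan([(*box(0,-48),.30,9),(*box(0,-240),.30,9),(*box(0,-240),.165,9)])
E
```

```text
time_s: 39.62
tool_pos: [0.4963, 0.1002, 0.2773]
ee_rot: [[0.988, 0.156, -0.0], [0.156, -0.988, 0.0], [-0.0, -0.0, -1.0]]
force: [1.1, -0.0, -0.0]
finger_gap: 0.007
(array([0.58396585, 0.01041953, 0.18871252]), [np.float64(0.001410415636213065), np.float64(0.0014104156362127938)])
[   1.57180716 -149.66902906] 188.71252052631405 1.829129941621768
box [-71.  -47.3] z 277.3
-> (np.float64(0.5665088543219311), np.float64(0.1105909596514334), 0.3, 9)
[[35,0,-11],[0.0,0.0,0.0]],
[[36,1,-12],[0.0,0.0,0.0]]
-> (np.float64(0.5965442716096555), np.float64(-0.07904520174283305), 0.3, 9)
[[0,48,0],[0.0,0.0,0.0]],
[[0,48,0],[0.0,0.0,0.0]],
[[0,48,0],[0.0,0.0,0.0]],
[[0,48,0],[0.0,0.0,0.0]]
-> (np.float64(0.5965442716096555), np.float64(-0.07904520174283305), 0.165, 9)
[[0,0,45],[0.0,0.0,0.0]],
[[0,0,45],[0.0,0.0,0.0]],
[[0,0,45],[0.0,0.0,0.0]]
```

```bash
python3 -m creep '[[0,[35,0,-11],[0,0,0]],[0,[35,1,-12],[0,0,0]],[0,[0,48,0],[0,0,0]],[0,[0,48,0],[0,0,0]],[0,[0,48,0],[0,0,0]]]'
python3 -m creep '[[0,[0,48,0],[0,0,0]],[0,[0,0,0],[0,0,0]],[0,[0,0,45],[0,0,0]],[0,[0,0,45],[0,0,0]],[0,[0,0,0],[0,0,0]]]'
python3 - <<'E'
from h import *
s=snap('side','side13'); bp(); s=snap('top','top13'); cv2.imwrite('pics/t13.png',s['image'][100:400,0:400][:,:,::-1].repeat(2,0).repeat(2,1))
E
```

```text
time_s: 40.25
tool_pos: [0.5886, -0.0333, 0.2987]
ee_rot: [[0.988, 0.157, 0.0], [0.157, -0.988, 0.0], [0.0, -0.0, -1.0]]
force: [0.4, -0.6, -0.3]
finger_gap: 0.006
time_s: 40.88
tool_pos: [0.5934, -0.0783, 0.2056]
ee_rot: [[0.988, 0.157, -0.007], [0.157, -0.988, 0.001], [-0.007, -0.002, -1.0]]
force: [-1.1, 0.2, 0.3]
finger_gap: 0.005
box [  -1.3 -239.4] z 208.0
```

View pics/side13.png

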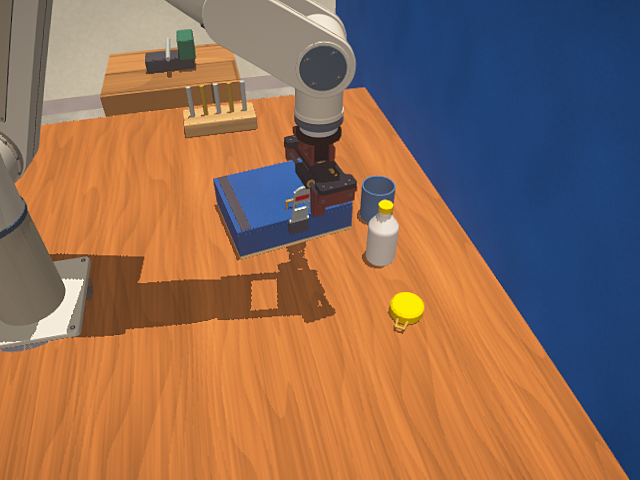

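View pics/t13.png

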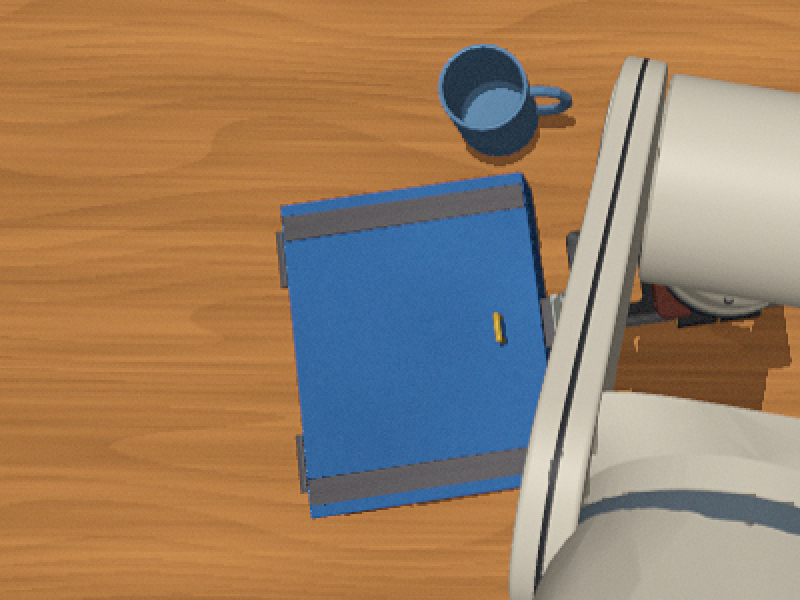

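```bash
python3 -m creep '[[0,[1,0,33],[0,0,0]],[0,[0,-20,0],[0,0,0]],[0,[0,-20,0],[0,0,0]],[0,[0,-20,0],[0,0,0]],[0,[0,0,0],[0,0,0]]]'
python3 -m creep '[[0,[0,-20,0],[0,0,0]],[0,[0,-20,0],[0,0,0]],[0,[0,0,0],[0,0,0]]]'
python3 - <<'E'
from h import *
s=snap('side','side14'); bp();cv2.imwrite('pics/s14.png',cv2.resize(s['image'][90:280,190:430],None,fx=3,fy=3)[:,:,::-1])
E
```

```text
time_s: 41.6
tool_pos: [0.5878, -0.0182, 0.1768]
ee_rot: [[0.987, 0.159, 0.001], [0.159, -0.987, -0.0], [0.001, 0.0, -1.0]]
force: [0.0, 0.5, -0.2]
finger_gap: 0.007
time_s: 41.98
tool_pos: [0.581, 0.0208, 0.1756]
ee_rot: [[0.987, 0.158, -0.0], [0.158, -0.987, 0.0], [-0.0, -0.0, -1.0]]
force: [-0.1, -0.6, 0.1]
finger_gap: 0.003
box [   0.3 -139.6] z 175.6
```

View pics/s14.png

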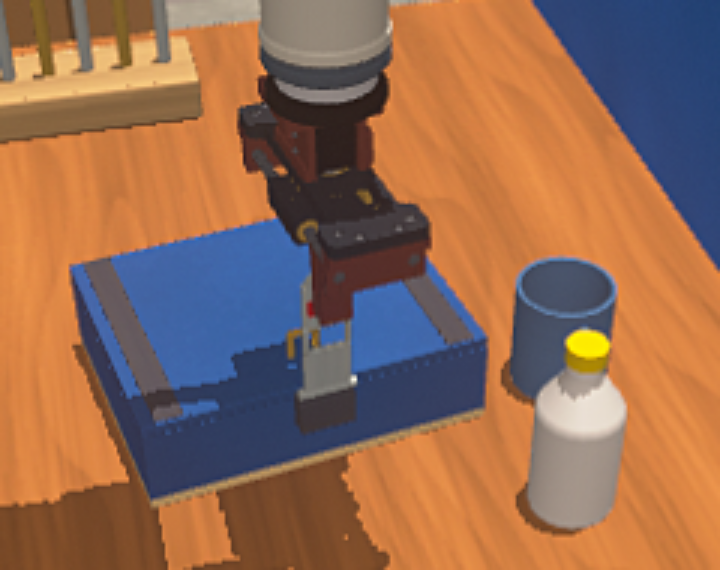

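```bash
python3 -m creep '[[0,[0,-13,-6],[0,0,0]],[0,[0,-13,-6],[0,0,0]],[0,[0,-11,4],[0,0,0]],[0,[0,-11,5],[0,0,0]],[0,[0,0,0],[0,0,0]]]'
python3 -m creep '[[0,[0,-10,7],[0,0,0]],[0,[0,-9,7],[0,0,0]],[0,[0,0,0],[0,0,0]]]'
python3 - <<'E'
from h import *
s=snap('side','side15'); bp();cv2.imwrite('pics/s15.png',cv2.resize(s['image'][90:280,190:430],None,fx=3,fy=3)[:,:,::-1])
E
```

```text
time_s: 42.65
tool_pos: [0.5732, 0.0676, 0.1779]
ee_rot: [[0.988, 0.157, -0.001], [0.157, -0.988, 0.0], [-0.001, -0.0, -1.0]]
force: [-0.1, -1.4, -0.3]
finger_gap: 0.002
time_s: 43.02
tool_pos: [0.5702, 0.0861, 0.1637]
ee_rot: [[0.988, 0.157, -0.002], [0.157, -0.988, -0.0], [-0.002, -0.0, -1.0]]
force: [-0.3, 0.9, -0.2]
finger_gap: 0.007
box [  0.  -73.1] z 164.1
```

View pics/s15.png

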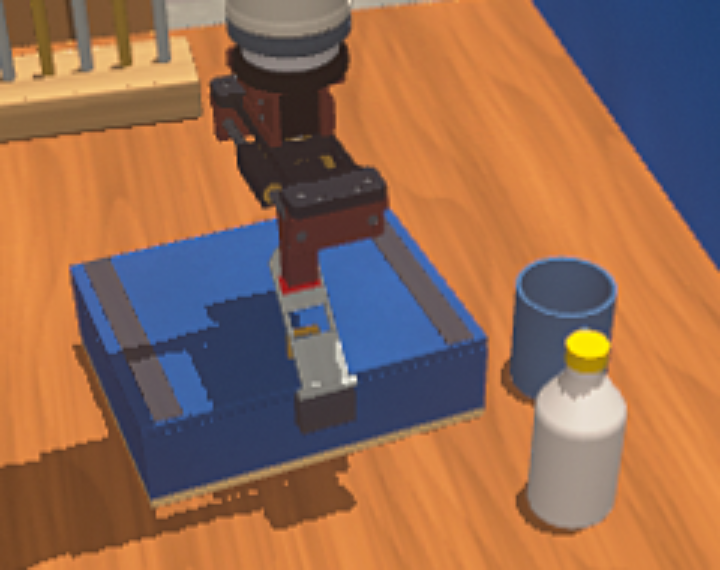

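Going down nicely with the slot lined up on the staple (around pixel 305,325). Continue.

```bash
python3 -m creep '[[0,[0,-9,9],[0,0,0]],[0,[0,-8,10],[0,0,0]],[0,[0,-5,11],[0,0,0]],[0,[0,-4,11],[0,0,0]],[0,[0,0,0],[0,0,0]]]'
python3 -m creep '[[0,[0,-2,9],[0,0,0]],[0,[0,-1,9],[0,0,0]],[0,[0,0,3],[0,0,0]],[0,[0,0,0],[0,0,0]]]'
python3 - <<'E'
from h import *
s=snap('side','side16'); bp();cv2.imwrite('pics/s16.png',cv2.resize(s['image'][90:280,190:430],None,fx=3,fy=3)[:,:,::-1])
E
```

```text
time_s: 43.7
tool_pos: [0.5659, 0.1113, 0.1224]
ee_rot: [[0.988, 0.157, -0.002], [0.157, -0.988, -0.0], [-0.002, 0.0, -1.0]]
force: [-0.5, -0.6, -1.2]
finger_gap: 0.005
time_s: 44.2
tool_pos: [0.5661, 0.114, 0.1023]
ee_rot: [[0.988, 0.156, -0.001], [0.156, -0.988, -0.0], [-0.001, 0.0, -1.0]]
force: [-0.8, 0.4, -0.1]
finger_gap: 0.005
box [  0.3 -44.6] z 102.6
```

View pics/s16.png

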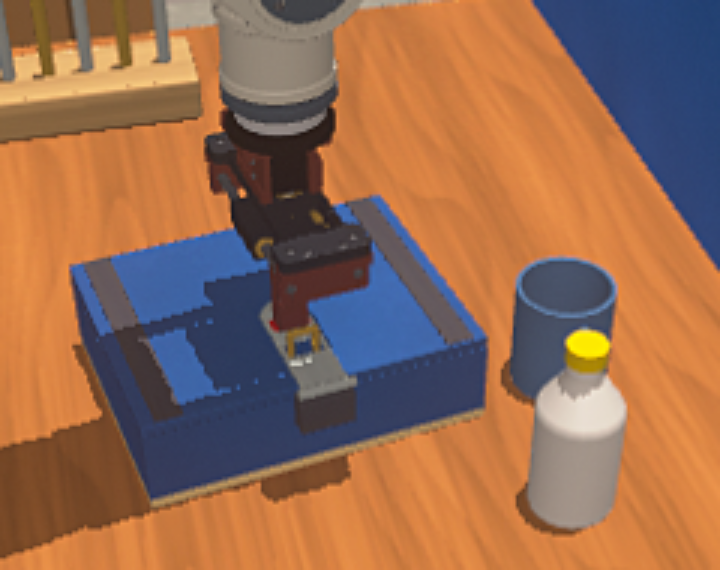

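Tip at z 88 mm; 2 mm to go, so press on until the force rises.

```bash
python3 -m creep '[[0,[0,0,2],[0,0,0]],[0,[0,0,0],[0,0,0]]]'
python3 -m creep '[[0,[0,0,2],[0,0,0]],[0,[0,0,0],[0,0,0]]]'
```

```text
time_s: 44.5
tool_pos: [0.5666, 0.1141, 0.1009]
ee_rot: [[0.988, 0.156, 0.001], [0.156, -0.988, 0.0], [0.001, 0.0, -1.0]]
force: [-0.0, -0.3, 1.0]
finger_gap: 0.004
time_s: 44.75
tool_pos: [0.5667, 0.1141, 0.1005]
ee_rot: [[0.988, 0.156, 0.001], [0.156, -0.988, 0.0], [0.001, 0.0, -1.0]]
force: [-4.2, -1.0, 17.5]
finger_gap: 0.005
```

```bash
python3 -m creep '[[0,[0,0,1],[0,0,0]],[0,[0,0,0],[0,0,0]],[0,[0,0,0],[0,0,0]]]'
python3 -m creep '[[0,[0,0,-6],[0,0,0]],[0,[0,0,-30],[0,0,0]],[0,[0,0,-50],[0,0,0]],[0,[0,0,-50],[0,0,0]],[0,[0,0,-50],[0,0,0]]]'
python3 -m creep '[[0,[-50,0,-20],[0,0,0]],[0,[-50,0,0],[0,0,0]],[0,[-30,0,0],[0,0,0]],[0,[0,0,0],[0,0,0]],[0,[0,0,0],[0,0,0]]]'
python3 - <<'E'
from h import *
s=snap('side','side17');cv2.imwrite('pics/s17.png',cv2.resize(s['image'][90:280,190:430],None,fx=3,fy=3)[:,:,::-1])
s=snap('top','top17'); cv2.imwrite('pics/t17.png',s['image'][100:400,100:500][:,:,::-1].repeat(2,0).repeat(2,1))
E
```

```text
time_s: 45.12
tool_pos: [0.5668, 0.1142, 0.1003]
ee_rot: [[0.988, 0.156, 0.001], [0.156, -0.988, 0.0], [0.001, 0.0, -1.0]]
force: [-7.4, -1.6, 24.3]
finger_gap: 0.004
time_s: 45.75
tool_pos: [0.566, 0.1141, 0.2851]
ee_rot: [[0.988, 0.156, -0.0], [0.156, -0.988, -0.0], [-0.0, -0.0, -1.0]]
force: [0.7, -0.1, 1.4]
finger_gap: 0.003
time_s: 46.38
tool_pos: [0.439, 0.094, 0.304]
ee_rot: [[0.988, 0.156, 0.001], [0.156, -0.988, 0.0], [0.001, -0.0, -1.0]]
force: [0.2, 0.2, 0.1]
finger_gap: 0.006
```

View pics/s17.png

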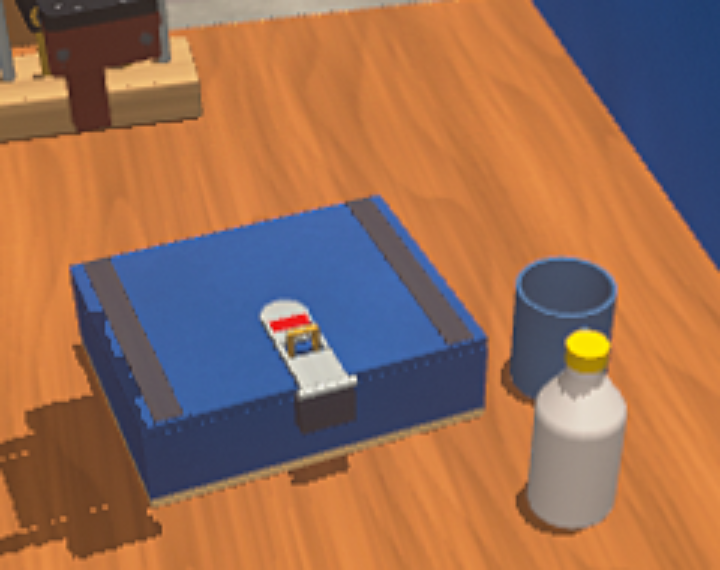

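View pics/t17.png

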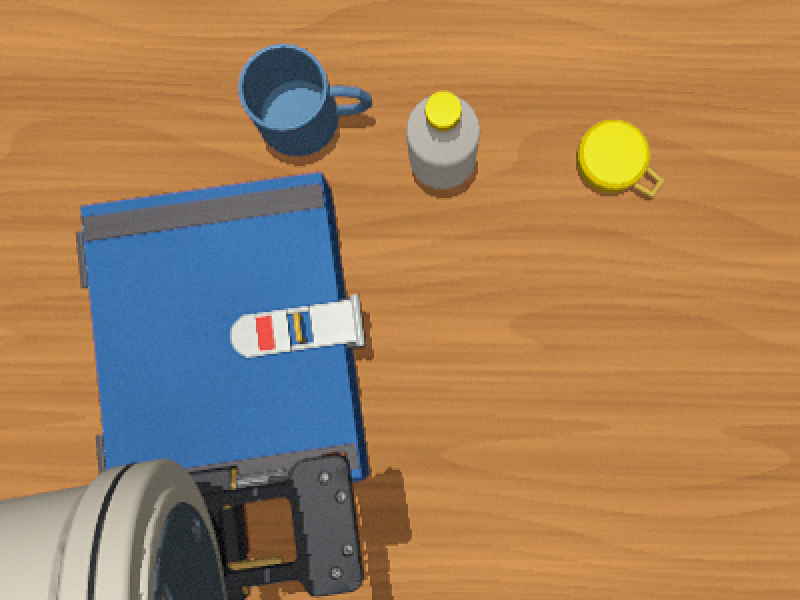

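Both views show the hasp flat on the shut lid, with the staple through its slot. The bystanders have not moved, and the arm is clear. I'm handing the job in.

```bash
python3 -c "
from workcell import bot
print(bot.read_state()['force']); print(bot.close_job())"
```

```text
[-0.43831764  0.48650201 -0.37289183]
the job is handed in; nothing more can be done
None
```

The bench is cleared and the job is handed in, at about 46 s of the 200 s allowed. No verdict was reported.

- **Contents:** All three clamps are in the larger bay and all three wedges in the smaller one. Pictures before the lid closed showed every piece in its own bay. The clamps and wedges lay flat on the floor, and nothing was left on the bench.
- **Lid:** I swung it over from behind and pressed it down to 37 N at the fingertips, high but under the 40 N limit. They stopped at 80 mm, the height of the shut lid's top.
- **Hasp:** I swung it over and pressed it flat to 24 N. The fingertips stopped at about 86 mm, its closed height. The last side and top pictures show it flat with the staple through the slot.
- **Bystanders and arm:** The tape measure, bottle and mug look to be where they started, judged by eye. The arm was clear of everything, with wrist force near zero.

No check failed. Three pieces (one clamp, two wedges) were let go several millimetres above the bay floor, and the last clamp and last wedge about 20 mm above it; all came to rest in place. I did not see any piece knocked aside during the run. I judged the lid and hasp shut from contact heights and pictures, since the joint angles cannot be read.

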